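Bar the piston doser over its dead point by hand

ROBOT

A 6-joint arm with a two-finger parallel gripper is mounted at the origin on a cart in front of the work surface, level with it; the furniture and walls round the work are solid. World frame = base frame: x ahead of the robot, y to its left, z up, the work surface at z = 0. Lengths are in m, angles in rad, forces in N, time in s.
With the tool pointing down it reaches from about 0.25 to 0.725 m from the base axis. Payload 4 kg.
Tool frame: the origin (TCP) lies on the centre line of the jaws, within the pads' length; the fingertips stand 25 mm ahead of it and the grasp point (between the pads) lies 6 mm ahead of it (tcp_to_tips is the distance from the TCP to the fingertips, in m); z points along the fingers, y is the line along which they close (so a half turn about z gives the same grasp; the last joint's range is limited). The gripper opens to 85 mm and grips with 20 to 120 N. Pads are 22 mm wide; open, the fingers measure 114 mm over their backs; the gripper's body (76 mm by 85 mm) begins 54 mm behind the grasp point. The pads swing forward as they close: fully open they stand 13 mm farther back than shut.
Start: joints at [1.176, 0.241, 0.005, 1.335, 0, 1.571], TCP at [0.192, 0.462, 0.256] pointing down, gripper open.
Joint ranges: [-2.72, 2.72], [-1.05, 1.87], [-1.09, 1.28], [-1.99, 2.15], [-1.42, 1.44], [-3.14, 3.14]. Speed limits (rad/s): [2.79, 2.79, 3.14, 3.14, 3.14, 3.14].

INTERFACE

Orientations are given as a 3x3 rotation matrix whose columns are the frame's x, y, z axes.
In Python, from workcell import * gives the robot as it stands. The module is installed in compiled form; this text tells all that it offers.
- The arm moves only by the tool apply_moves, never from a script. Its argument "targets" is a list of rows, each an object with "dr": the turn, a rotation vector about the tool's x, y, z in shares of 4 rad (1.0 is 4 rad), a list of three; "delta_pos": the shift along the tool's x, y, z in parts of the range, where 1.0 means 400 mm, a list of three; "gripper": the finger opening in mm, from 0 to 85.4. A call has 1 to 5 rows; each row is the pose to reach, as a shift and turn from the pose commanded when the call began, along the tool's axes at that moment; what a row does not reach only later rows make up. A row lasts 1/10 s, in which the tool goes at most 50 mm and 8.59 degrees, less where a joint would pass 70% of its speed; a pose out of reach is approached as far as the arm can. A call with a gripper value outside its range is refused whole. The fingers move at their own pace and stop on an object; the grip force is fixed at half the most. Time passes only in rows, so rows that repeat a pose let the fingers close. It gives the time, the measured TCP pose, the force, the opening and the grip force at its end, in the units of the state.
- state(): the state, without advancing time (a new reading comes with each control period).
- snapshot(name): name is "scene" or "top" or "wrist"; returns the picture (480x640x3 uint8, red, green, blue); there is no depth.
- camera_params(name): a dict with "fx", "fy", "cx", "cy" (pixels), "world_from_camera" (4x4, takes a point from camera to world coordinates); the wrist camera has in their place "hand_eye" (4x4, takes a point from camera to tool coordinates, whose origin is the TCP and whose axes are the flange's). Camera axes: x right, y up, looking along -z (the intrinsics and any distortion apply to the point x, -y, -z); pixel columns grow to the right and rows downward; lengths in m; the calibration is good to about 2 mm. A picture is of the moment at which its call begins: read the wrist's pose just before it. camera_params takes no time and is no camera call.
- job_done(): hands the job in; it is judged then, once.
Trained networks look in the newest picture that a camera, given by its name, has taken for a name from the list of things; names that differ only in an ending like _2 or _b are one class to them, and where a whole thing is asked for, a point or a joint stands for the part that bears it (a point fixed in the world has none). Each returns a list of dicts, best first, with "conf" (0 to 1); they miss things now and then, are a little off and sometimes report something else, mostly with a low value. They report only what shows in the picture. A call takes as long as a camera call.
- boxes_of(camera, name): "at" ([x, y, z] in m, in world coordinates, good to about 4 mm: the middle of the surface that is visible of it).
- cut_out(camera, name): "pixels" (480x640 bool, what is visible of it).
The state is a dict: "clock": time; "joint_pos": joint angles; "qd": joint speeds; "effort": joint torques, N m; "position": TCP position; "ee_rot": TCP orientation; "ft_force": force on the tool from outside, world axes, zero at the start; "torque": the same for the moment, N m; "finger_gap": finger opening in m; "grip_force": force on a finger pad.
Only numpy, scipy, OpenCV 4.12 (cv2) and the standard library are available. Lean on these libraries where they do the work, as an engineer would, in place of code of your own. Each camera call takes 0.05 s, during which the arm holds its last target. There are 200 camera calls.

TASK

Make the pastry-cream doser ready to start: take its turning handle out of the rest, stand it fully home in any of the six sockets of the handwheel, and turn the wheel slowly clockwise (seen from above) with it until you feel the resistance climb to its peak and let go; stop just past that point. Then draw the handle out without shifting the wheel and stand it back fully home in its rest on the doser's deck. Do not force anything and leave the muffins, the croissant and the jam jars alone.

Things in the scene. Friction and masses are not known exactly. Their poses are not given: they have to be found in the camera images.
- doser: Piston doser, fixed on the counter: white gear housing 140 (x) x 225 (y) x 96 mm high, a flat handwheel on its deck, and at its -y end a lying steel cylinder with nozzle and hopper (112 mm wide, rim 182 mm high, centred 190 mm to -y of the wheel's axis). Origin: on the counter under the wheel's axis, z up; the handle's rest lies to its +y.
- handwheel (a joint): Wheel angle, rad; grows clockwise seen from above; starts within -0.5 to 0.5; no stops. Even drag of about 1.5 N at a socket. A cam in the closed housing lifts a sprung piston: the push needed at a socket climbs over 30 degrees to a peak of about 8 N, then drops back to the drag within 8 degrees. The peak comes 45 to 210 degrees clockwise of the start, at an unseen angle that differs each time.
- wheel_hub (a point): Handwheel centre, on its axis in the plane of the socket mouths, 139 mm above the counter; its frame turns with the wheel. Pierced aluminium wheel, 134 mm across, rim 122 mm above the counter. Short of the peak the loaded wheel springs back when let go; past the drop it stays. Wanted: past the drop by at most 20 degrees (17 mm at a socket). Some 80 degrees past it the spring drives the wheel on.
- wheel_socket (a point): Centre of the mouth of one of the six equal upright round sockets on the wheel, on a circle of 50 mm radius about the hub, 60 degrees apart. Each is a tube 24 mm outside, 14.4 mm inside, 32 mm deep, with a level mouth. Its place turns with the wheel.
- handle_rest (a point): Centre of the mouth of the rest: a tube of the same bore (14.4 mm inside, 24 mm outside, 31 mm deep) upright on the deck, its mouth 130 mm above the counter, 105 mm to +y of the wheel's axis in the doser's frame.
- turning_handle: Loose handle, 120 g, at first in the rest: greased steel peg 12 mm across, 30 mm long, its last 6 mm tapered to 6 mm; steel collar 31 mm across, 4 mm thick; above it a round black rubber grip 26 mm across, 58 mm tall. Origin: the end of the peg, z up along the handle: collar's underside at z = 30 mm, grip from 34 to 92 mm. Fully home, the collar sits on a socket's mouth.
- muffin_front: Muffin, 79 mm wide and 76 mm high, loose on the counter to the left of the doser, nearer the robot. Origin under its centre.
- muffin_back: Muffin, 78 mm wide and 76 mm high, loose on the counter to the left of the doser, farther back. Origin under its centre.
- croissant_near: Croissant, 100 x 73 x 52 mm, loose on the counter left of the muffins. Origin under its centre.
- jam_a: Jam jar with a white lid, 64 mm wide and 110 mm high, loose on the counter behind the doser. Origin under its centre.
- jam_b: Jam jar with a yellow lid, 64 mm wide and 110 mm high, to the right of the other one. Origin under its centre.

How it is judged:
By the outcome, as a careful person would: the job done as asked, in the order asked, and still so for the second after the job is handed in, with the robot touching nothing.
It also fails if it takes over 72 s, if anything falls off the work surface, if the arm or the gripper's body presses on something with over 40 N, if the wrist force passes 120 N, or if a joint passes its speed limit or range.

## Working session

There is one attempt and no reset: what is moved stays moved. The work goes in short steps, Python scripts to look and compute and a tool call to move; the robot and the scene stay as the last step left them, time stands still between calls to the robot, and variables do not carry over. Pictures are saved under pics/ and viewed, at most 10 in all, crops included, and the job is handed in when it is done.

Besides the shell and the picture viewer there is one more tool, called after "Request:" by a JSON object that holds its "api" and its "payload", one argument or row to a line. apply_moves: Moves the arm, as the interface text tells. Its arguments: {"type":"object","properties":{"targets":{"type":"array","items":{"type":"object","properties":{"dr":{"type":"array","items":{"type":"number"}},"delta_pos":{"type":"array","items":{"type":"number"}},"gripper":{"type":"number"}}}}},"required":["targets"]}

```bash
mkdir -p pics; cat > h.py <<'E'
from workcell import *
import numpy as np, cv2
def save(c,n):
    im=snapshot(c); cv2.imwrite('pics/'+n,im[:,:,::-1]); return im
E
python3 - <<'E'
from h import *
s=state(); print(s)
for c in ('scene','top'):
    save(c,c+'0.png'); print(c,camera_params(c))
    for n in ('turning_handle','doser','handwheel','wheel_hub','wheel_socket','handle_rest'):
        try: print(c,n,[(np.round(b['at'],4),round(b['conf'],2)) for b in boxes_of(c,n)])
        except Exception as e: print(n,e)
print(camera_params('wrist')); print(state()['clock'])
E
```

```text
{'clock': 0.0, 'joint_pos': array([ 1.17598416e+00,  2.41436503e-01,  3.73217274e-03,  1.33523478e+00,
       -6.28588554e-05,  1.57079287e+00]), 'qd': array([ 0.00085501, -0.00059766,  0.00088735,  0.00114476,  0.00121813,
       -0.00089029]), 'effort': array([ 7.20723947e-04, -3.72320473e+01,  2.52406043e+01,  1.70325249e-02,
        1.37929223e-04, -1.42405906e-06]), 'position': array([0.1921069 , 0.4609837 , 0.25540422]), 'ee_rot': array([[-9.23070207e-01,  3.84630741e-01, -7.66163690e-04],
       [ 3.84631499e-01,  9.23068038e-01, -2.00210861e-03],
       [-6.28513038e-05, -2.14277750e-03, -9.99997702e-01]]), 'ft_force': array([ 0.46486748,  0.27811658, -0.62504411]), 'torque': array([ 0.04630526,  0.02848722, -0.00275509]), 'grip_force': 0.0, 'finger_gap': 0.08558501938854655}
scene {'fx': 561.0482442184343, 'fy': 561.0482442184343, 'cx': 320.99401314068336, 'cy': 241.03481917597412, 'world_from_camera': array([[-0.66696741,  0.3120852 , -0.67657764, -0.18429393],
       [-0.74499021, -0.29395592,  0.59881509,  0.69704099],
       [-0.01200268,  0.90343387,  0.42855943,  0.625
[... 934 characters left out ...]
top handwheel [(array([ 0.45  , -0.1739,  0.1208]), 0.96)]
top wheel_hub [(array([ 0.4478, -0.1696,  0.1246]), 0.96)]
top wheel_socket [(array([ 0.453 , -0.1692,  0.1199]), 0.58)]
top handle_rest [(array([ 0.463 , -0.1999,  0.0968]), 0.81)]
{'fx': 347.0666261537124, 'fy': 347.0666261537124, 'cx': 317.9053799449906, 'cy': 239.45752467975788, 'hand_eye': array([[-1.81839005e-03,  9.49137697e-01,  3.14856041e-01,
         7.98829289e-02],
       [ 9.99997681e-01,  2.08917865e-03, -5.22563823e-04,
         1.77818779e-05],
       [-1.15377554e-03,  3.14854360e-01, -9.49139295e-01,
        -1.16997968e-01],
       [ 0.00000000e+00,  0.00000000e+00,  0.00000000e+00,
         1.00000000e+00]])}
0.7
```

View pics/scene0.png

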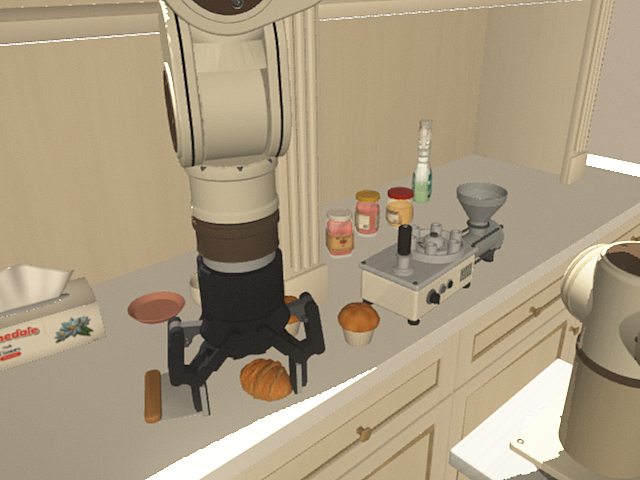

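View pics/top0.png

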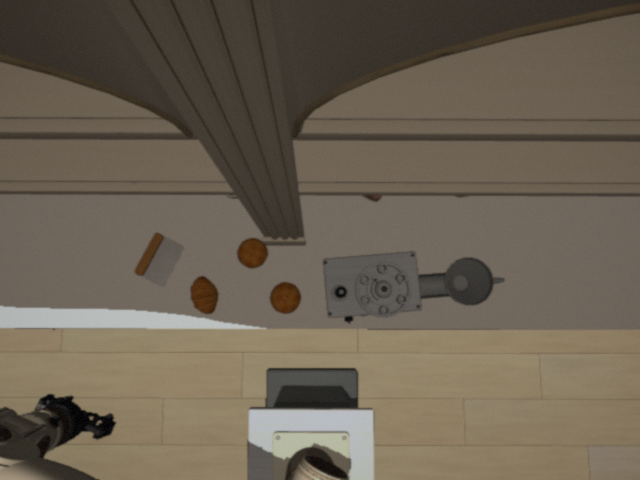

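The handle stands in the rest at scene (404,245) and top (341,292). The wheel hub is at top (384,289), and the hopper lies toward -y. Next I swing the wrist camera over the doser.

Careful with the scale: shifts go in shares of 400 mm and turns go in shares of 4 rad. That gives: -160 mm / 400 = -0.4, -155 mm / 400 = -0.3875, 42 degrees / 229.1831 = 0.1833.

Request:
{"api": "apply_moves", "payload": {
  "targets": [
    {"delta_pos":[-0.08,-0.0775,-0.03],"dr":[0,0,0.0367]},
    {"delta_pos":[-0.16,-0.155,-0.06],"dr":[0,0,0.0733]},
    {"delta_pos":[-0.24,-0.2325,-0.09],"dr":[0,0,0.11]},
    {"delta_pos":[-0.32,-0.31,-0.12],"dr":[0,0,0.1466]},
    {"delta_pos":[-0.4,-0.3875,-0.15],"dr":[0,0,0.1833]}
  ]
}}

```text
$.targets[0]: bad value
```

Scaled: -160 mm / 400 = -0.4, -155 mm / 400 = -0.3875, 42 degrees / 229.1831 = 0.1833.

Request:
{"api": "apply_moves", "payload": {
  "targets": [
    {"delta_pos":[-0.08,-0.0775,-0.03],"dr":[0,0,0.0367],"gripper":85},
    {"delta_pos":[-0.16,-0.155,-0.06],"dr":[0,0,0.0733],"gripper":85},
    {"delta_pos":[-0.24,-0.2325,-0.09],"dr":[0,0,0.11],"gripper":85},
    {"delta_pos":[-0.32,-0.31,-0.12],"dr":[0,0,0.1466],"gripper":85},
    {"delta_pos":[-0.4,-0.3875,-0.15],"dr":[0,0,0.1833],"gripper":85}
  ]
}}

```text
clock: 1.2
position: [0.2806, 0.2554, 0.3169]
ee_rot: [[-0.424, 0.906, 0.001], [0.906, 0.424, 0.0], [0.0, 0.001, -1.0]]
ft_force: [0.5, -0.3, 0.5]
finger_gap: 0.0851
grip_force: 0.0
```

Scaled: -225 mm / 400 = -0.5625, -180 mm / 400 = -0.45, 25.1 degrees / 229.1831 = 0.1095.

Request:
{"api": "apply_moves", "payload": {
  "targets": [
    {"delta_pos":[-0.1125,-0.0025,0],"dr":[0,0,0.0218],"gripper":85},
    {"delta_pos":[-0.225,-0.005,0],"dr":[0,0,0.0436],"gripper":85},
    {"delta_pos":[-0.3375,-0.0075,0],"dr":[0,0,0.0654],"gripper":85},
    {"delta_pos":[-0.45,-0.01,0],"dr":[0,0,0.0873],"gripper":85},
    {"delta_pos":[-0.5625,-0.0125,0],"dr":[0,0,0.1095],"gripper":85}
  ]
}}

```text
clock: 1.7
position: [0.3727, 0.0497, 0.3167]
ee_rot: [[-0.001, 1.0, 0.001], [1.0, 0.001, 0.0], [0.0, 0.001, -1.0]]
ft_force: [1.6, 1.2, -0.1]
finger_gap: 0.085
grip_force: 0.0
```

Scaled: -100 mm / 400 = -0.25, -70 mm / 400 = -0.175.

Request:
{"api": "apply_moves", "payload": {
  "targets": [
    {"delta_pos":[-0.0875,0.055,0],"dr":[0,0,0],"gripper":85},
    {"delta_pos":[-0.175,0.11,0],"dr":[0,0,0],"gripper":85},
    {"delta_pos":[-0.25,0.1675,0],"dr":[0,0,0],"gripper":85},
    {"delta_pos":[-0.25,0.1675,0],"dr":[0,0,0],"gripper":85},
    {"delta_pos":[-0.25,0.1675,0],"dr":[0,0,0],"gripper":85}
  ]
}}

```text
clock: 2.2
position: [0.4397, -0.0487, 0.3159]
ee_rot: [[-0.003, 1.0, -0.001], [1.0, 0.003, 0.001], [0.001, -0.001, -1.0]]
ft_force: [-1.0, 0.4, -0.0]
finger_gap: 0.0848
grip_force: 0.0
```

```bash
python3 - <<'E'
from h import *
import pickle
s=state(); im=save('wrist','w1.png'); pickle.dump((s,im),open('w1.pkl','wb')); print(s['position'],s['qd'].max(),s['clock'])
for n in ('turning_handle','wheel_hub','wheel_socket'):
    print(n,[(np.round(b['at'],4),round(b['conf'],2)) for b in boxes_of('wrist',n)])
E
```

```text
[ 0.43971811 -0.04867604  0.31591136] 0.03292362754726236 2.2
turning_handle []
wheel_hub [(array([ 0.4509, -0.1667,  0.1249]), 0.77)]
wheel_socket [(array([ 0.4488, -0.1613,  0.1236]), 0.8), (array([0.5375, 0.126 , 0.0654]), 0.59)]
```

View pics/w1.png

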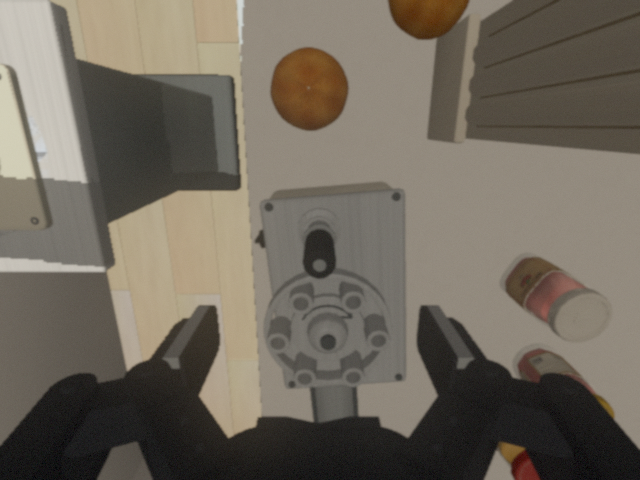

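Request:
{"api": "apply_moves", "payload": {
  "targets": [
    {"delta_pos":[-0.0875,0,0],"dr":[0,0,0],"gripper":85},
    {"delta_pos":[-0.175,0,0],"dr":[0,0,0],"gripper":85},
    {"delta_pos":[-0.2,0,0],"dr":[0,0,0],"gripper":85},
    {"delta_pos":[-0.2,0,0],"dr":[0,0,0],"gripper":85},
    {"delta_pos":[-0.2,0,0],"dr":[0,0,0],"gripper":85}
  ]
}}

```text
clock: 2.9
position: [0.44, -0.1272, 0.3165]
ee_rot: [[-0.006, 1.0, 0.0], [1.0, 0.006, 0.001], [0.001, 0.0, -1.0]]
ft_force: [-0.2, 0.6, -0.8]
finger_gap: 0.0848
grip_force: 0.0
```

```bash
python3 - <<'E'
from h import *
import pickle
s=state(); im=save('wrist','w2.png'); pickle.dump((s,im),open('w2.pkl','wb')); print(s['position'],s['qd'].max(),s['clock'])
for n in ('turning_handle','wheel_hub','wheel_socket'):
    print(n,[(np.round(b['at'],4),round(b['conf'],2)) for b in boxes_of('wrist',n)])
E
```

```text
[ 0.43997139 -0.12718894  0.31645396] 0.013492930979490595 2.9
turning_handle [(array([ 0.4623, -0.1538,  0.0965]), 0.58), (array([ 0.4394, -0.0674,  0.1893]), 0.56)]
wheel_hub [(array([ 0.4523, -0.1659,  0.1262]), 0.67)]
wheel_socket [(array([ 0.4505, -0.167 ,  0.1246]), 0.8)]
```

View pics/w2.png

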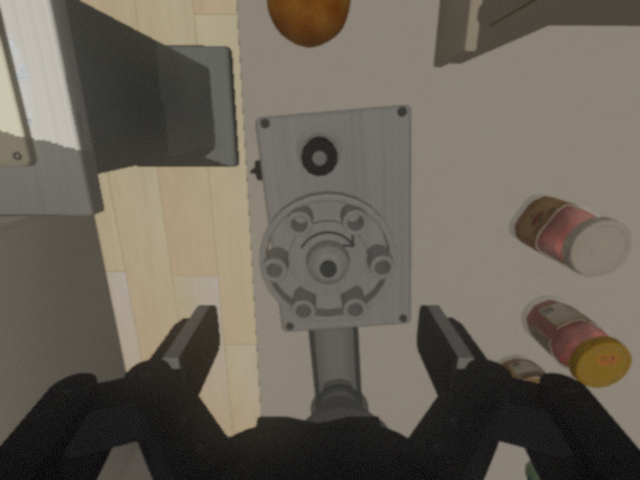

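Wrist view 1: grip top at (320,266), sockets ringed around hub (328,333). View 2: grip top at (319,157), hub (328,262), sockets near (302,219), (352,218), (380,265), (354,308), (304,309), (274,268). I'll zoom in to refine these.

```bash
python3 - <<'E'
from h import *
a=cv2.imread('pics/w1.png')[220:400,250:410]; b=cv2.imread('pics/w2.png')[140:340,250:410]
A=cv2.resize(a,None,fx=2.5,fy=2.5,interpolation=cv2.INTER_CUBIC);B=cv2.resize(b,None,fx=2.5,fy=2.5,interpolation=cv2.INTER_CUBIC)
A=cv2.copyMakeBorder(A,0,B.shape[0]-A.shape[0],0,0,cv2.BORDER_CONSTANT)
o=np.hstack([A,B]); o=cv2.convertScaleAbs(o,alpha=1.4); cv2.imwrite('pics/z.png',o); print(o.shape)
E
```

```text
(500, 800, 3)
```

View pics/z.png

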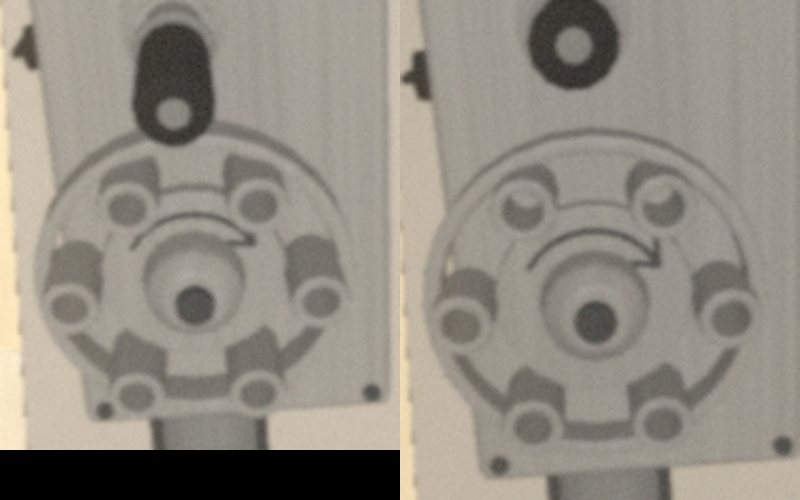

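```bash
cat >> h.py <<'E'
def ray(s,uv):
    c=camera_params('wrist'); d=np.array([(uv[0]-c['cx'])/c['fx'],-(uv[1]-c['cy'])/c['fy'],-1.])
    H=c['hand_eye']; R=np.array(s['ee_rot']); return R@H[:3,3]+s['position'],R@(H[:3,:3]@d)
def onz(s,uv,z):
    o,d=ray(s,uv); return o+d*(z-o[2])/d[2]
E
cat > m.py <<'E'
from h import *
import pickle
s1=pickle.load(open('w1.pkl','rb'))[0]; s2=pickle.load(open('w2.pkl','rb'))[0]
P={'top':((173,114),(574,45)),'TL':((127,209),(524,208)),'TR':((259,205),(664,207)),'R':((321,301),(731,319)),'BR':((258,393),(663,425)),'BL':((137,396),(534,426)),'L':((70,306),(461,325))}
M={1:[],2:[]}
for k,(a,b) in P.items():
    a=np.array(a)/2.5+[250,220]; b=(np.array(b)-[400,0])/2.5+[250,140]
    (o1,d1),(o2,d2)=ray(s1,a),ray(s2,b)
    t=np.linalg.lstsq(np.c_[d1,-d2],o2-o1,rcond=None)[0]
    z=.192 if k=='top' else .139
    p,q=onz(s1,a,z),onz(s2,b,z)
    print(k,np.round((o1+d1*t[0]+o2+d2*t[1])/2,4),'fixed z',np.round(p,4),np.round(q,4))
    if k!='top': M[1].append(p[:2]);M[2].append(q[:2])
for i in M:
    m=np.array(M[i]); c=m.mean(0); v=m-c; an=np.degrees(np.arctan2(v[:,1],v[:,0]))
    print(c,np.linalg.norm(v,axis=1).round(4),an.round(1),(an%60).round(1))
E
python3 m.py
```

```text
top [ 0.4416 -0.068   0.1929] fixed z [ 0.4414 -0.0683  0.192 ] [ 0.4418 -0.0681  0.192 ]
TL [ 0.4247 -0.1283  0.1408] fixed z [ 0.4243 -0.1293  0.139 ] [ 0.4249 -0.1288  0.139 ]
TR [ 0.4746 -0.1291  0.1361] fixed z [ 0.4744 -0.1275  0.139 ] [ 0.4741 -0.1283  0.139 ]
R [ 0.501  -0.1723  0.1355] fixed z [ 0.5003 -0.1699  0.139 ] [ 0.5003 -0.1708  0.139 ]
BR [ 0.4774 -0.2168  0.1355] fixed z [ 0.4769 -0.2139  0.139 ] [ 0.477  -0.2148  0.139 ]
BL [ 0.4274 -0.2154  0.1391] fixed z [ 0.4272 -0.2154  0.139 ] [ 0.4276 -0.2154  0.139 ]
L [ 0.4005 -0.1755  0.1344] fixed z [ 0.4012 -0.1723  0.139 ] [ 0.4011 -0.1735  0.139 ]
[ 0.45069707 -0.17139199] [0.0497 0.0498 0.0496 0.0499 0.0499 0.0495] [ 122.1   61.6    1.7  -58.4 -118.1 -178.9] [2.1 1.6 1.7 1.6 1.9 1.1]
[ 0.45082986 -0.17194881] [0.0503 0.0495 0.0495 0.0502 0.0493 0.0497] [ 121.1   61.9    1.3  -58.6 -118.2 -178.2] [1.1 1.9 1.3 1.4 1.8 1.8]
```

Scaled: 110 mm / 400 = 0.275, 85 mm / 400 = 0.2125.

Request:
{"api": "apply_moves", "payload": {
  "targets": [
    {"delta_pos":[0.075,0.0025,0.05],"dr":[0,0,0],"gripper":85},
    {"delta_pos":[0.1475,0.005,0.125],"dr":[0,0,0],"gripper":85},
    {"delta_pos":[0.1475,0.005,0.2125],"dr":[0,0,0],"gripper":85},
    {"delta_pos":[0.1475,0.005,0.275],"dr":[0,0,0],"gripper":85},
    {"delta_pos":[0.1475,0.005,0.275],"dr":[0,0,0],"gripper":85}
  ]
}}

```text
clock: 3.6
position: [0.4392, -0.0678, 0.2031]
ee_rot: [[-0.007, 1.0, -0.008], [1.0, 0.007, 0.001], [0.001, -0.007, -1.0]]
ft_force: [0.2, -0.1, 0.1]
finger_gap: 0.085
grip_force: 0.0
```

```bash
python3 -c "
from h import *
s=state();print(s['position'].round(4),s['ee_rot'].round(4).tolist(),s['clock'],s['qd'].round(3))"
```

```text
[ 0.4392 -0.0678  0.2031] [[-0.0067, 0.9999, -0.0075], [1.0, 0.0067, 0.0013], [0.0013, -0.0075, -1.0]] 3.6 [-0.014 -0.031  0.092  0.062 -0.001  0.   ]
```

Scaled: 30 mm / 400 = 0.075, 15 mm / 400 = 0.0375.

Request:
{"api": "apply_moves", "payload": {
  "targets": [
    {"delta_pos":[0,0,0.0375],"dr":[0,0,0],"gripper":85},
    {"delta_pos":[0,0,0.075],"dr":[0,0,0],"gripper":85},
    {"delta_pos":[0,0,0.075],"dr":[0,0,0],"gripper":85},
    {"delta_pos":[0,0,0.075],"dr":[0,0,0],"gripper":85}
  ]
}}

```text
clock: 4.0
position: [0.4425, -0.0691, 0.1776]
ee_rot: [[-0.005, 1.0, 0.001], [1.0, 0.005, -0.0], [-0.0, 0.001, -1.0]]
ft_force: [-0.5, -0.5, 0.5]
finger_gap: 0.0847
grip_force: 0.0
```

Scaled: 4 mm / 400 = 0.01, -1 mm / 400 = -0.0025.

Request:
{"api": "apply_moves", "payload": {
  "targets": [
    {"delta_pos":[0.0025,-0.0025,0.01],"dr":[0,0,0],"gripper":85},
    {"delta_pos":[0.0025,-0.0025,0.01],"dr":[0,0,0],"gripper":60},
    {"delta_pos":[0.0025,-0.0025,0.01],"dr":[0,0,0],"gripper":40},
    {"delta_pos":[0.0025,-0.0025,0.01],"dr":[0,0,0],"gripper":32},
    {"delta_pos":[0.0025,-0.0025,0.01],"dr":[0,0,0],"gripper":32}
  ]
}}

```text
clock: 4.5
position: [0.441, -0.0682, 0.1725]
ee_rot: [[-0.005, 1.0, 0.0], [1.0, 0.005, -0.0], [-0.0, 0.0, -1.0]]
ft_force: [-0.1, -0.2, -0.3]
finger_gap: 0.0321
grip_force: 0.0
```

Request:
{"api": "apply_moves", "payload": {
  "targets": [
    {"delta_pos":[0,0,0],"dr":[0,0,0],"gripper":29},
    {"delta_pos":[0,0,0],"dr":[0,0,0],"gripper":25},
    {"delta_pos":[0,0,0],"dr":[0,0,0],"gripper":15},
    {"delta_pos":[0,0,0],"dr":[0,0,0],"gripper":10},
    {"delta_pos":[0,0,0],"dr":[0,0,0],"gripper":10}
  ]
}}

```text
clock: 5.0
position: [0.441, -0.0682, 0.1725]
ee_rot: [[-0.005, 1.0, 0.0], [1.0, 0.005, -0.0], [-0.0, 0.0, -1.0]]
ft_force: [0.1, 0.3, 3.1]
finger_gap: 0.0249
grip_force: 58.7
```

```bash
python3 - <<'E'
from h import *
s=state();print(s['position'].round(4),s['ee_rot'].round(4).tolist(),s['ft_force'],s['torque'],s['grip_force'],s['finger_gap'],s['clock'])
E
```

```text
[ 0.441  -0.0682  0.1725] [[-0.0049, 1.0, 0.0004], [1.0, 0.0049, -0.0001], [-0.0001, 0.0004, -1.0]] [0.09165207 0.31287703 3.14191685] [0.06370988 0.15277863 0.00846676] 58.66601586341858 0.02490109873140063 5.0
```

Scaled: -61 mm / 400 = -0.1525, -54 mm / 400 = -0.135.

Request:
{"api": "apply_moves", "payload": {
  "targets": [
    {"delta_pos":[0,0,-0.0375],"dr":[0,0,0],"gripper":10},
    {"delta_pos":[0,0,-0.0875],"dr":[0,0,0],"gripper":10},
    {"delta_pos":[0,0,-0.135],"dr":[0,0,0],"gripper":10},
    {"delta_pos":[-0.0775,-0.0225,-0.135],"dr":[0,0,0],"gripper":10},
    {"delta_pos":[-0.1525,-0.0425,-0.135],"dr":[0,0,0],"gripper":10}
  ]
}}

```text
clock: 5.5
position: [0.4243, -0.1295, 0.2265]
ee_rot: [[-0.007, 1.0, 0.001], [1.0, 0.007, -0.0], [-0.0, 0.001, -1.0]]
ft_force: [-0.1, -0.2, -1.6]
finger_gap: 0.0249
grip_force: 59.4
```

Request:
{"api": "apply_moves", "payload": {
  "targets": [
    {"delta_pos":[0,0,0],"dr":[0,0,0],"gripper":10},
    {"delta_pos":[0,0,0],"dr":[0,0,0],"gripper":10},
    {"delta_pos":[0,0,0],"dr":[0,0,0],"gripper":10}
  ]
}}

```text
clock: 5.8
position: [0.424, -0.1287, 0.2259]
ee_rot: [[-0.005, 1.0, -0.001], [1.0, 0.005, 0.001], [0.001, -0.001, -1.0]]
ft_force: [0.2, -0.1, -1.5]
finger_gap: 0.0246
grip_force: 59.4
```

```bash
python3 - <<'E'
from h import *
import pickle
s=state();print(s['position'].round(4),s['ee_rot'].round(4).tolist(),s['ft_force'],s['torque'],s['grip_force'],s['finger_gap'],s['clock'])
im=save('wrist','w3.png'); pickle.dump((s,im),open('w3.pkl','wb'))
cv2.imwrite('pics/z3.png',cv2.resize(cv2.convertScaleAbs(im[150:450,200:450,::-1],alpha=1.3),None,fx=2,fy=2))
E
```

```text
[ 0.424  -0.1287  0.2259] [[-0.0052, 1.0, -0.0008], [1.0, 0.0052, 0.0007], [0.0007, -0.0008, -1.0]] [ 0.22960453 -0.08227929 -1.47675537] [-0.00353313 -0.06796902 -0.00613013] 59.405091404914856 0.024623935688458744 5.8
```

View pics/z3.png

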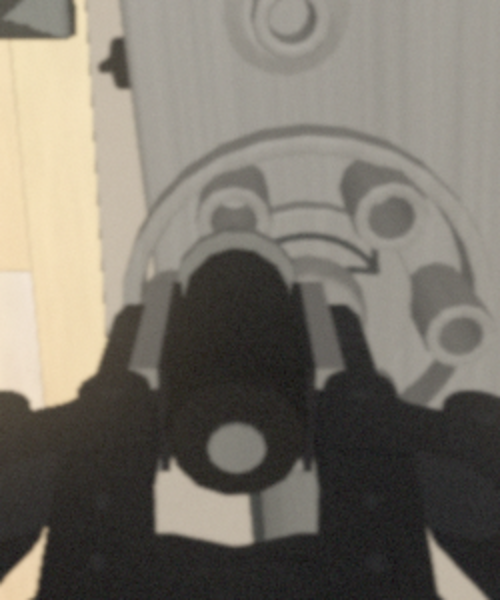

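```bash
python3 - <<'E'
from h import *
import pickle
s=pickle.load(open('w3.pkl','rb'))[0]
print('rest',onz(s,(344.7,158.5),.130).round(4))
for p in ((317,257),(395.5,257.5),(430,318)): print(onz(s,p,.139).round(4))
print('top',onz(s,(318.5,373.5),.2455).round(4))
E
```

```text
rest [ 0.4407 -0.0674  0.13  ]
[ 0.4242 -0.1272  0.139 ]
[ 0.4736 -0.1274  0.139 ]
[ 0.4999 -0.1706  0.139 ]
top [ 0.4249 -0.1283  0.2455]
```

Scaled: 25 mm / 400 = 0.0625, 22 mm / 400 = 0.055.

Request:
{"api": "apply_moves", "payload": {
  "targets": [
    {"delta_pos":[0,0,0.025],"dr":[0,0,0],"gripper":10},
    {"delta_pos":[0,0,0.04],"dr":[0,0,0],"gripper":10},
    {"delta_pos":[0,0,0.055],"dr":[0,0,0],"gripper":10},
    {"delta_pos":[0,0,0.0625],"dr":[0,0,0],"gripper":10}
  ]
}}

```text
clock: 6.25
position: [0.4238, -0.1293, 0.2004]
ee_rot: [[-0.005, 1.0, -0.001], [1.0, 0.005, -0.001], [-0.001, -0.001, -1.0]]
ft_force: [-0.1, -1.1, -0.4]
finger_gap: 0.0244
grip_force: 59.7
```

In the bore with about 1 N of force; going home gently.

Request:
{"api": "apply_moves", "payload": {
  "targets": [
    {"delta_pos":[0,0,0.015],"dr":[0,0,0],"gripper":10},
    {"delta_pos":[0,0,0.03],"dr":[0,0,0],"gripper":10},
    {"delta_pos":[0,0,0.0425],"dr":[0,0,0],"gripper":10},
    {"delta_pos":[0,0,0.0425],"dr":[0,0,0],"gripper":10}
  ]
}}

```text
clock: 6.65
position: [0.4238, -0.1292, 0.1834]
ee_rot: [[-0.005, 1.0, -0.001], [1.0, 0.005, 0.0], [0.0, -0.001, -1.0]]
ft_force: [-0.6, -1.7, -2.4]
finger_gap: 0.0246
grip_force: 59.7
```

Scaled: 2.5 mm / 400 = 0.0063, 2 mm / 400 = 0.005.

Request:
{"api": "apply_moves", "payload": {
  "targets": [
    {"delta_pos":[0,0,0.0025],"dr":[0,0,0],"gripper":10},
    {"delta_pos":[0,0,0.005],"dr":[0,0,0],"gripper":10},
    {"delta_pos":[0,0,0.0063],"dr":[0,0,0],"gripper":10},
    {"delta_pos":[0,0,0.0063],"dr":[0,0,0],"gripper":10}
  ]
}}

```text
clock: 7.05
position: [0.4242, -0.1293, 0.1819]
ee_rot: [[-0.005, 1.0, 0.0], [1.0, 0.005, -0.0], [-0.0, 0.0, -1.0]]
ft_force: [-1.3, -0.8, -1.5]
finger_gap: 0.0246
grip_force: 59.7
```

Scaled: 1 mm / 400 = 0.0025.

Request:
{"api": "apply_moves", "payload": {
  "targets": [
    {"delta_pos":[0,0,0.0025],"dr":[0,0,0],"gripper":10},
    {"delta_pos":[0,0,0.0025],"dr":[0,0,0],"gripper":10},
    {"delta_pos":[0,0,0.0025],"dr":[0,0,0],"gripper":10}
  ]
}}

```text
clock: 7.35
position: [0.4246, -0.1292, 0.1815]
ee_rot: [[-0.005, 1.0, 0.001], [1.0, 0.005, 0.0], [0.0, 0.001, -1.0]]
ft_force: [-2.4, 0.7, 5.0]
finger_gap: 0.025
grip_force: 60.0
```

```bash
cat > t.py <<'E'
import numpy as np,sys
A0=121.6
def D(t):
    a=np.radians(A0-t); b=np.radians(A0); d=50*np.array([np.cos(a)-np.cos(b),np.sin(a)-np.sin(b)])
    return np.array([d[1]-.005*d[0],d[0]+.005*d[1]])
def row(s,st): print(s,st,[list((D(s+st*i)-D(s)).round(1)) for i in range(1,6)])
row(0,4);row(20,4)
for s in range(40,240,10): row(s,2)
E
python3 t.py | sed 's/np.float64(\([^)]*\))/\1/g'
```

```text
0 4 [[1.7, 3.0], [3.2, 6.2], [4.5, 9.4], [5.5, 12.8], [6.3, 16.2]]
20 4 [[0.6, 3.4], [0.9, 6.9], [1.0, 10.4], [0.8, 13.9], [0.4, 17.4]]
40 2 [[-0.3, 1.7], [-0.6, 3.4], [-1.1, 5.1], [-1.5, 6.8], [-2.1, 8.5]]
50 2 [[-0.6, 1.6], [-1.2, 3.3], [-1.9, 4.9], [-2.7, 6.4], [-3.5, 8.0]]
60 2 [[-0.9, 1.5], [-1.8, 3.0], [-2.7, 4.5], [-3.8, 5.9], [-4.8, 7.3]]
70 2 [[-1.1, 1.3], [-2.3, 2.6], [-3.5, 3.9], [-4.7, 5.1], [-6.0, 6.3]]
80 2 [[-1.3, 1.1], [-2.7, 2.2], [-4.1, 3.2], [-5.5, 4.2], [-7.0, 5.2]]
90 2 [[-1.5, 0.9], [-3.0, 1.7], [-4.6, 2.5], [-6.2, 3.2], [-7.8, 3.9]]
100 2 [[-1.6, 0.6], [-3.3, 1.2], [-5.0, 1.6], [-6.7, 2.1], [-8.4, 2.4]]
110 2 [[-1.7, 0.3], [-3.4, 0.6], [-5.2, 0.8], [-6.9, 0.9], [-8.7, 1.0]]
120 2 [[-1.7, 0.0], [-3.5, -0.0], [-5.2, -0.2], [-7.0, -0.3], [-8.7, -0.6]]
130 2 [[-1.7, -0.3], [-3.4, -0.6], [-5.1, -1.1], [-6.8, -1.5], [-8.5, -2.1]]
140 2 [[-1.6, -0.6], [-3.3, -1.2], [-4.9, -1.9], [-6.4, -2.7], [-8.0, -3.5]]
150 2 [[-1.5, -0.9], [-3.0, -1.8], [-4.5, -2.7], [-5.9, -3.8], [-7.3, -4.8]]
160 2 [[-1.3, -1.1], [-2.6, -2.3], [-3.9, -3.5], [-5.1, -4.7], [-6.3, -6.0]]
170 2 [[-1.1, -1.3], [-2.2, -2.7], [-3.2, -4.1], [-4.2, -5.5], [-5.2, -7.0]]
180 2 [[-0.9, -1.5], [-1.7, -3.0], [-2.5, -4.6], [-3.2, -6.2], [-3.9, -7.8]]
190 2 [[-0.6, -1.6], [-1.2, -3.3], [-1.6, -5.0], [-2.1, -6.7], [-2.4, -8.4]]
200 2 [[-0.3, -1.7], [-0.6, -3.4], [-0.8, -5.2], [-0.9, -6.9], [-1.0, -8.7]]
210 2 [[-0.0, -1.7], [0.0, -3.5], [0.2, -5.2], [0.3, -7.0], [0.6, -8.7]]
220 2 [[0.3, -1.7], [0.6, -3.4], [1.1, -5.1], [1.5, -6.8], [2.1, -8.5]]
230 2 [[0.6, -1.6], [1.2, -3.3], [1.9, -4.9], [2.7, -6.4], [3.5, -8.0]]
```

Scaled: 16.2 mm / 400 = 0.0405, 6.3 mm / 400 = 0.0158.

Request:
{"api": "apply_moves", "payload": {
  "targets": [
    {"delta_pos":[0.0043,0.0075,-0.0008],"dr":[0,0,0],"gripper":10},
    {"delta_pos":[0.008,0.0155,-0.0008],"dr":[0,0,0],"gripper":10},
    {"delta_pos":[0.0113,0.0235,-0.0008],"dr":[0,0,0],"gripper":10},
    {"delta_pos":[0.0138,0.032,-0.0008],"dr":[0,0,0],"gripper":10},
    {"delta_pos":[0.0158,0.0405,-0.0008],"dr":[0,0,0],"gripper":10}
  ]
}}

```text
clock: 7.85
position: [0.4411, -0.1232, 0.1815]
ee_rot: [[-0.005, 1.0, 0.001], [1.0, 0.005, -0.001], [-0.001, 0.001, -1.0]]
ft_force: [-2.0, -2.5, 5.7]
finger_gap: 0.0247
grip_force: 60.1
```

Scaled: 8.7 mm / 400 = 0.0218, 6.9 mm / 400 = 0.0173.

Request:
{"api": "apply_moves", "payload": {
  "targets": [
    {"delta_pos":[0.0008,0.0043,0],"dr":[0,0,0],"gripper":10},
    {"delta_pos":[0.0015,0.0085,0],"dr":[0,0,0],"gripper":10},
    {"delta_pos":[0.002,0.013,0],"dr":[0,0,0],"gripper":10},
    {"delta_pos":[0.0023,0.0173,0],"dr":[0,0,0],"gripper":10},
    {"delta_pos":[0.0023,0.0218,0],"dr":[0,0,0],"gripper":10}
  ]
}}

```text
clock: 8.35
position: [0.4496, -0.1222, 0.1815]
ee_rot: [[-0.005, 1.0, 0.001], [1.0, 0.005, -0.001], [-0.001, 0.001, -1.0]]
ft_force: [-1.6, -2.3, 6.5]
finger_gap: 0.0247
grip_force: 60.1
```

Scaled: 8.7 mm / 400 = 0.0218, 7 mm / 400 = 0.0175.

Request:
{"api": "apply_moves", "payload": {
  "targets": [
    {"delta_pos":[0,0.0043,0],"dr":[0,0,0],"gripper":10},
    {"delta_pos":[0,0.0088,0],"dr":[0,0,0],"gripper":10},
    {"delta_pos":[-0.0003,0.013,0],"dr":[0,0,0],"gripper":10},
    {"delta_pos":[-0.0008,0.0175,0],"dr":[0,0,0],"gripper":10},
    {"delta_pos":[-0.0013,0.0218,0],"dr":[0,0,0],"gripper":10}
  ]
}}

```text
clock: 8.85
position: [0.4581, -0.1228, 0.1815]
ee_rot: [[-0.005, 1.0, 0.0], [1.0, 0.005, -0.001], [-0.001, 0.0, -1.0]]
ft_force: [-2.9, -3.1, 6.7]
finger_gap: 0.0245
grip_force: 60.1
```

Scaled: 8.5 mm / 400 = 0.0213, -1.6 mm / 400 = -0.004.

Request:
{"api": "apply_moves", "payload": {
  "targets": [
    {"delta_pos":[-0.0015,0.0043,0],"dr":[0,0,0],"gripper":10},
    {"delta_pos":[-0.0028,0.0085,0],"dr":[0,0,0],"gripper":10},
    {"delta_pos":[-0.004,0.0128,0],"dr":[0,0,0],"gripper":10},
    {"delta_pos":[-0.005,0.017,0],"dr":[0,0,0],"gripper":10},
    {"delta_pos":[-0.0065,0.0213,0],"dr":[0,0,0],"gripper":10}
  ]
}}

```text
clock: 9.35
position: [0.4665, -0.1251, 0.1815]
ee_rot: [[-0.005, 1.0, 0.0], [1.0, 0.005, -0.001], [-0.001, 0.0, -1.0]]
ft_force: [-2.8, -1.8, 6.7]
finger_gap: 0.0247
grip_force: 60.2
```

Scaled: 8 mm / 400 = 0.02, 6.4 mm / 400 = 0.016.

Request:
{"api": "apply_moves", "payload": {
  "targets": [
    {"delta_pos":[-0.0015,0.004,0],"dr":[0,0,0],"gripper":10},
    {"delta_pos":[-0.003,0.0083,0],"dr":[0,0,0],"gripper":10},
    {"delta_pos":[-0.0048,0.0123,0],"dr":[0,0,0],"gripper":10},
    {"delta_pos":[-0.0068,0.016,0],"dr":[0,0,0],"gripper":10},
    {"delta_pos":[-0.0088,0.02,0],"dr":[0,0,0],"gripper":10}
  ]
}}

```text
clock: 9.85
position: [0.4743, -0.1286, 0.1815]
ee_rot: [[-0.005, 1.0, -0.0], [1.0, 0.005, -0.001], [-0.001, -0.0, -1.0]]
ft_force: [-3.6, -1.5, 7.7]
finger_gap: 0.0248
grip_force: 60.3
```

Scaled: 7.3 mm / 400 = 0.0183, 1.5 mm / 400 = 0.0038.

Request:
{"api": "apply_moves", "payload": {
  "targets": [
    {"delta_pos":[-0.0023,0.0038,-0.0005],"dr":[0,0,0],"gripper":10},
    {"delta_pos":[-0.0045,0.0075,-0.0005],"dr":[0,0,0],"gripper":10},
    {"delta_pos":[-0.0068,0.0113,-0.0005],"dr":[0,0,0],"gripper":10},
    {"delta_pos":[-0.0095,0.0148,-0.0005],"dr":[0,0,0],"gripper":10},
    {"delta_pos":[-0.012,0.0183,-0.0005],"dr":[0,0,0],"gripper":10}
  ]
}}

```text
clock: 10.35
position: [0.4812, -0.1332, 0.1815]
ee_rot: [[-0.005, 1.0, -0.001], [1.0, 0.005, -0.0], [-0.0, -0.001, -1.0]]
ft_force: [-4.7, -1.8, 7.6]
finger_gap: 0.0246
grip_force: 60.3
```

Scaled: 6.3 mm / 400 = 0.0158, -4.7 mm / 400 = -0.0118.

Request:
{"api": "apply_moves", "payload": {
  "targets": [
    {"delta_pos":[-0.0028,0.0033,0],"dr":[0,0,0],"gripper":10},
    {"delta_pos":[-0.0058,0.0065,0],"dr":[0,0,0],"gripper":10},
    {"delta_pos":[-0.0088,0.0098,0],"dr":[0,0,0],"gripper":10},
    {"delta_pos":[-0.0118,0.0128,0],"dr":[0,0,0],"gripper":10},
    {"delta_pos":[-0.015,0.0158,0],"dr":[0,0,0],"gripper":10}
  ]
}}

```text
clock: 10.85
position: [0.4874, -0.139, 0.1815]
ee_rot: [[-0.005, 1.0, -0.002], [1.0, 0.005, 0.0], [0.0, -0.002, -1.0]]
ft_force: [-4.9, -0.5, 7.6]
finger_gap: 0.0247
grip_force: 60.3
```

Scaled: -7.5 mm / 400 = -0.0188, -6 mm / 400 = -0.015.

Request:
{"api": "apply_moves", "payload": {
  "targets": [
    {"delta_pos":[-0.0045,0.0015,-0.001],"dr":[0,0,0],"gripper":10},
    {"delta_pos":[-0.008,0.0043,-0.001],"dr":[0,0,0],"gripper":10},
    {"delta_pos":[-0.0115,0.0068,-0.001],"dr":[0,0,0],"gripper":10},
    {"delta_pos":[-0.015,0.0093,-0.001],"dr":[0,0,0],"gripper":10},
    {"delta_pos":[-0.0188,0.0118,-0.001],"dr":[0,0,0],"gripper":10}
  ]
}}

```text
clock: 11.35
position: [0.4927, -0.1465, 0.1816]
ee_rot: [[-0.005, 1.0, -0.0], [1.0, 0.005, 0.0], [0.0, -0.0, -1.0]]
ft_force: [-3.0, 0.8, 3.7]
finger_gap: 0.0247
grip_force: 60.3
```

Scaled: -7.8 mm / 400 = -0.0195, -6.2 mm / 400 = -0.0155.

Request:
{"api": "apply_moves", "payload": {
  "targets": [
    {"delta_pos":[-0.0038,0.0023,0],"dr":[0,0,0],"gripper":10},
    {"delta_pos":[-0.0075,0.0043,0],"dr":[0,0,0],"gripper":10},
    {"delta_pos":[-0.0115,0.0063,0],"dr":[0,0,0],"gripper":10},
    {"delta_pos":[-0.0155,0.008,0],"dr":[0,0,0],"gripper":10},
    {"delta_pos":[-0.0195,0.0098,0],"dr":[0,0,0],"gripper":10}
  ]
}}

```text
clock: 11.85
position: [0.4966, -0.1544, 0.1816]
ee_rot: [[-0.005, 1.0, -0.0], [1.0, 0.005, 0.0], [0.0, -0.0, -1.0]]
ft_force: [-3.0, 1.2, 3.5]
finger_gap: 0.0248
grip_force: 60.2
```

Scaled: -8.4 mm / 400 = -0.021, -6.7 mm / 400 = -0.0168.

Request:
{"api": "apply_moves", "payload": {
  "targets": [
    {"delta_pos":[-0.004,0.001,0],"dr":[0,0,0],"gripper":10},
    {"delta_pos":[-0.0083,0.0023,0],"dr":[0,0,0],"gripper":10},
    {"delta_pos":[-0.0125,0.0033,0],"dr":[0,0,0],"gripper":10},
    {"delta_pos":[-0.0168,0.0045,0],"dr":[0,0,0],"gripper":10},
    {"delta_pos":[-0.021,0.0053,0],"dr":[0,0,0],"gripper":10}
  ]
}}

```text
clock: 12.35
position: [0.4987, -0.1628, 0.1816]
ee_rot: [[-0.005, 1.0, -0.0], [1.0, 0.005, 0.0], [0.0, -0.0, -1.0]]
ft_force: [-1.9, 2.1, 1.0]
finger_gap: 0.0249
grip_force: 60.2
```

Scaled: -8.7 mm / 400 = -0.0218, -6.9 mm / 400 = -0.0173.

Request:
{"api": "apply_moves", "payload": {
  "targets": [
    {"delta_pos":[-0.0043,0.0008,0],"dr":[0,0,0],"gripper":10},
    {"delta_pos":[-0.0085,0.0015,0],"dr":[0,0,0],"gripper":10},
    {"delta_pos":[-0.013,0.002,0],"dr":[0,0,0],"gripper":10},
    {"delta_pos":[-0.0173,0.0023,0],"dr":[0,0,0],"gripper":10},
    {"delta_pos":[-0.0218,0.0025,0],"dr":[0,0,0],"gripper":10}
  ]
}}

```text
clock: 12.85
position: [0.4998, -0.1715, 0.1816]
ee_rot: [[-0.005, 1.0, -0.0], [1.0, 0.005, 0.0], [0.0, -0.0, -1.0]]
ft_force: [-1.7, 1.8, 0.5]
finger_gap: 0.0249
grip_force: 60.1
```

Scaled: -8.7 mm / 400 = -0.0218, -1.7 mm / 400 = -0.0043.

Request:
{"api": "apply_moves", "payload": {
  "targets": [
    {"delta_pos":[-0.0043,0,0],"dr":[0,0,0],"gripper":10},
    {"delta_pos":[-0.0088,0,0],"dr":[0,0,0],"gripper":10},
    {"delta_pos":[-0.013,-0.0005,0],"dr":[0,0,0],"gripper":10},
    {"delta_pos":[-0.0175,-0.0008,0],"dr":[0,0,0],"gripper":10},
    {"delta_pos":[-0.0218,-0.0015,0],"dr":[0,0,0],"gripper":10}
  ]
}}

```text
clock: 13.35
position: [0.4993, -0.1803, 0.1816]
ee_rot: [[-0.005, 1.0, -0.0], [1.0, 0.005, 0.0], [0.0, -0.0, -1.0]]
ft_force: [-1.1, 1.9, -0.2]
finger_gap: 0.0245
grip_force: 60.1
```

Scaled: -8.5 mm / 400 = -0.0213, -6.8 mm / 400 = -0.017.

Request:
{"api": "apply_moves", "payload": {
  "targets": [
    {"delta_pos":[-0.0043,-0.001,0],"dr":[0,0,0],"gripper":10},
    {"delta_pos":[-0.0085,-0.0018,0],"dr":[0,0,0],"gripper":10},
    {"delta_pos":[-0.0128,-0.003,0],"dr":[0,0,0],"gripper":10},
    {"delta_pos":[-0.017,-0.004,0],"dr":[0,0,0],"gripper":10},
    {"delta_pos":[-0.0213,-0.0055,0],"dr":[0,0,0],"gripper":10}
  ]
}}

```text
clock: 13.85
position: [0.4971, -0.1888, 0.1816]
ee_rot: [[-0.005, 1.0, 0.0], [1.0, 0.005, 0.0], [0.0, 0.0, -1.0]]
ft_force: [-0.7, 2.1, -1.0]
finger_gap: 0.0244
grip_force: 59.9
```

Scaled: -8 mm / 400 = -0.02, -6.4 mm / 400 = -0.016.

Request:
{"api": "apply_moves", "payload": {
  "targets": [
    {"delta_pos":[-0.004,-0.0015,0.0005],"dr":[0,0,0],"gripper":10},
    {"delta_pos":[-0.0083,-0.003,0.0005],"dr":[0,0,0],"gripper":10},
    {"delta_pos":[-0.0123,-0.0048,0.0005],"dr":[0,0,0],"gripper":10},
    {"delta_pos":[-0.016,-0.0068,0.0005],"dr":[0,0,0],"gripper":10},
    {"delta_pos":[-0.02,-0.0088,0.0005],"dr":[0,0,0],"gripper":10}
  ]
}}

```text
clock: 14.35
position: [0.4936, -0.1967, 0.1816]
ee_rot: [[-0.005, 1.0, 0.0], [1.0, 0.005, 0.0], [0.0, 0.0, -1.0]]
ft_force: [0.4, 3.2, 0.7]
finger_gap: 0.0245
grip_force: 59.9
```

Scaled: -7.3 mm / 400 = -0.0183, -5.9 mm / 400 = -0.0148.

Request:
{"api": "apply_moves", "payload": {
  "targets": [
    {"delta_pos":[-0.0038,-0.0023,0],"dr":[0,0,0],"gripper":10},
    {"delta_pos":[-0.0075,-0.0045,0],"dr":[0,0,0],"gripper":10},
    {"delta_pos":[-0.0113,-0.0068,0],"dr":[0,0,0],"gripper":10},
    {"delta_pos":[-0.0148,-0.0095,0],"dr":[0,0,0],"gripper":10},
    {"delta_pos":[-0.0183,-0.012,0],"dr":[0,0,0],"gripper":10}
  ]
}}

```text
clock: 14.85
position: [0.4893, -0.2034, 0.1816]
ee_rot: [[-0.005, 1.0, 0.001], [1.0, 0.005, 0.002], [0.002, 0.001, -1.0]]
ft_force: [1.5, 5.7, 0.8]
finger_gap: 0.0248
grip_force: 59.7
```

Scaled: -6.3 mm / 400 = -0.0158, -6 mm / 400 = -0.015.

Request:
{"api": "apply_moves", "payload": {
  "targets": [
    {"delta_pos":[-0.0033,-0.0028,0],"dr":[0,0,0],"gripper":10},
    {"delta_pos":[-0.0065,-0.0058,0],"dr":[0,0,0],"gripper":10},
    {"delta_pos":[-0.0098,-0.0088,0],"dr":[0,0,0],"gripper":10},
    {"delta_pos":[-0.0128,-0.0118,0],"dr":[0,0,0],"gripper":10},
    {"delta_pos":[-0.0158,-0.015,0],"dr":[0,0,0],"gripper":10}
  ]
}}

```text
clock: 15.35
position: [0.4842, -0.2092, 0.1817]
ee_rot: [[-0.006, 1.0, 0.003], [1.0, 0.006, 0.003], [0.003, 0.003, -1.0]]
ft_force: [3.2, 7.4, -1.3]
finger_gap: 0.0248
grip_force: 59.5
```

Scaled: -3.3 mm / 400 = -0.0083, -2.7 mm / 400 = -0.0068.

Request:
{"api": "apply_moves", "payload": {
  "targets": [
    {"delta_pos":[-0.0023,-0.0025,0.0005],"dr":[0,0,0],"gripper":10},
    {"delta_pos":[-0.0045,-0.005,0.0005],"dr":[0,0,0],"gripper":10},
    {"delta_pos":[-0.0068,-0.0083,0.0005],"dr":[0,0,0],"gripper":10}
  ]
}}

```text
clock: 15.65
position: [0.4827, -0.2106, 0.1818]
ee_rot: [[-0.007, 1.0, 0.007], [1.0, 0.007, 0.006], [0.006, 0.007, -1.0]]
ft_force: [8.1, 9.9, -2.0]
finger_gap: 0.0249
grip_force: 59.5
```

```bash
python3 - <<'E'
from h import *
s=state();print(s['position'].round(4),s['ft_force'].round(2),s['torque'].round(2),s['joint_pos'].round(3),s['qd'].round(3),s['clock'])
im=save('wrist','w4.png')
cv2.imwrite('pics/z4.png',cv2.resize(cv2.convertScaleAbs(im[:,120:560,::-1],alpha=1.3),None,fx=1.2,fy=1.2))
s=state();print(s['position'].round(4),s['ft_force'].round(2),s['torque'].round(2),s['clock'])
E
```

```text
[ 0.4827 -0.2106  0.1818] [ 8.14  9.91 -2.  ] [ 2.68 -1.98 -0.02] [-0.416  0.334 -0.067  1.166  0.009  1.148] [-0.022 -0.014 -0.02  -0.013  0.006 -0.025] 15.65
[ 0.4826 -0.2106  0.1818] [ 6.05 11.2  -1.99] [ 2.6  -1.73 -0.03] 15.7
```

View pics/z4.png

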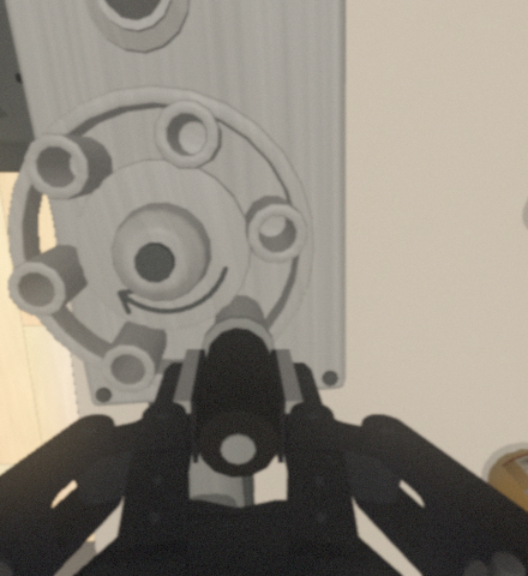

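Scaled: 0.5 mm / 400 = 0.0013, -0.4 mm / 400 = -0.001.

Request:
{"api": "apply_moves", "payload": {
  "targets": [
    {"delta_pos":[0.0013,-0.001,0],"dr":[0,0,0],"gripper":10},
    {"delta_pos":[0.0013,-0.001,0],"dr":[0,0,0],"gripper":10}
  ]
}}

```text
clock: 15.9
position: [0.4825, -0.2105, 0.1818]
ee_rot: [[-0.007, 1.0, 0.007], [1.0, 0.007, 0.005], [0.005, 0.008, -1.0]]
ft_force: [8.2, 9.9, -2.8]
finger_gap: 0.0248
grip_force: 59.4
```

Scaled: -1.2 mm / 400 = -0.003, -1 mm / 400 = -0.0025.

Request:
{"api": "apply_moves", "payload": {
  "targets": [
    {"delta_pos":[-0.001,-0.0013,0],"dr":[0,0,0],"gripper":10},
    {"delta_pos":[-0.002,-0.0025,0],"dr":[0,0,0],"gripper":10},
    {"delta_pos":[-0.0023,-0.003,0],"dr":[0,0,0],"gripper":10},
    {"delta_pos":[-0.0023,-0.003,0],"dr":[0,0,0],"gripper":10}
  ]
}}

```text
clock: 16.3
position: [0.4819, -0.2111, 0.1818]
ee_rot: [[-0.008, 1.0, 0.009], [1.0, 0.008, 0.006], [0.006, 0.009, -1.0]]
ft_force: [9.0, 10.5, -3.2]
finger_gap: 0.0245
grip_force: 59.4
```

The view shows the wheel unobstructed, with free sockets at crop (188,134), (275,231), (62,165), (40,286), (130,367). I'll compare the wheel's angle with the tool's.

```bash
cat > wa.py <<'E'
from h import *
def fit(s,pts):
    m=np.array([onz(s,p,.139)[:2] for p in pts]); z=m[:,0]+1j*m[:,1]
    from scipy.optimize import least_squares
    def f(v):
        a=np.angle(z-v[0]-1j*v[1])-v[2]; k=np.round(a/(np.pi/3))
        e=z-v[0]-1j*v[1]-.05*np.exp(1j*(v[2]+k*np.pi/3)); return np.r_[e.real,e.imag]*1000
    best=min((least_squares(f,[.4508,-.1717,a0]) for a0 in np.radians([0,15,30,45])),key=lambda r:r.cost)
    return best.x[:2].round(4),np.degrees(best.x[2])%60,best.fun.round(1)
E
python3 - <<'E'
from wa import *
s=state(); print(s['torque'].round(2))
s0=dict(s); s0['position']=np.array([.4827,-.2106,.1818]); z=np.array([.007,.006,-1]);x=np.array([-.007,1,.006]);x-=z*(x@z)/(z@z);x/=np.linalg.norm(x);z/=np.linalg.norm(z)
s0['ee_rot']=np.c_[x,np.cross(z,x),z]
P=np.array([(188,134),(275,231),(40,286),(130,367),(62,165)])/1.2+[120,0]
print(fit(s0,P))
print(camera_params('wrist')['cx'])
im=save('wrist','w5.png'); 
g=cv2.cvtColor(im,cv2.COLOR_RGB2GRAY).astype(float); g4=cv2.cvtColor(cv2.imread('pics/w4.png'),cv2.COLOR_BGR2GRAY).astype(float)
for n,(y0,y1,x0,x1) in {'soc1':(85,140,255,305),'soc2':(165,220,325,375),'soc3':(110,165,145,200),'deck':(5,60,205,280)}.items():
    print(n,cv2.phaseCorrelate(g4[y0:y1,x0:x1],g[y0:y1,x0:x1]))
E
```

```text
[ 2.5  -2.28 -0.02]
(array([ 0.4517, -0.1715]), np.float64(13.322228386131286), array([-0.6, -2.3,  1.2,  0.3,  1.4, -1. ,  0.2,  0.7,  0.5, -0.4]))
317.9053799449906
soc1 ((3.4502194897039864, -0.8038837230423752), 0.9172859143570758)
soc2 ((1.5033461395291319, 0.39458830070271844), 1.1171897723510273)
soc3 ((0.28265836644409603, -0.15582940884405616), 0.5717311786390002)
deck ((1.7584955648741598, -1.2001339856467403), 0.867353538303296)
```

Scaled: 1.6 mm / 400 = 0.004, 1.2 mm / 400 = 0.003.

Request:
{"api": "apply_moves", "payload": {
  "targets": [
    {"delta_pos":[0.0015,0.002,0.0008],"dr":[0,0,0],"gripper":10},
    {"delta_pos":[0.003,0.004,0.0008],"dr":[0,0,0],"gripper":10},
    {"delta_pos":[0.003,0.004,0.0008],"dr":[0,0,0],"gripper":10},
    {"delta_pos":[0.003,0.004,0.0008],"dr":[0,0,0],"gripper":10}
  ]
}}

```text
clock: 16.75
position: [0.4823, -0.2108, 0.1817]
ee_rot: [[-0.007, 1.0, 0.006], [1.0, 0.007, 0.003], [0.003, 0.006, -1.0]]
ft_force: [6.0, 6.9, 0.3]
finger_gap: 0.0245
grip_force: 59.7
```

Scaled: 1.6 mm / 400 = 0.004, 1.2 mm / 400 = 0.003.

Request:
{"api": "apply_moves", "payload": {
  "targets": [
    {"delta_pos":[0.0015,0.002,0.0008],"dr":[0,0,0],"gripper":10},
    {"delta_pos":[0.003,0.004,0.0008],"dr":[0,0,0],"gripper":10},
    {"delta_pos":[0.003,0.004,0.0008],"dr":[0,0,0],"gripper":10},
    {"delta_pos":[0.003,0.004,0.0008],"dr":[0,0,0],"gripper":10}
  ]
}}

```text
clock: 17.15
position: [0.4829, -0.2103, 0.1816]
ee_rot: [[-0.006, 1.0, 0.004], [1.0, 0.006, 0.001], [0.001, 0.004, -1.0]]
ft_force: [2.3, 6.9, 2.6]
finger_gap: 0.0244
grip_force: 60.1
```

Scaled: -2.4 mm / 400 = -0.006, -1.8 mm / 400 = -0.0045.

Request:
{"api": "apply_moves", "payload": {
  "targets": [
    {"delta_pos":[-0.0015,-0.002,-0.0008],"dr":[0,0,0],"gripper":10},
    {"delta_pos":[-0.003,-0.004,-0.0008],"dr":[0,0,0],"gripper":10},
    {"delta_pos":[-0.0045,-0.006,-0.0008],"dr":[0,0,0],"gripper":10},
    {"delta_pos":[-0.0045,-0.006,-0.0008],"dr":[0,0,0],"gripper":10},
    {"delta_pos":[-0.0045,-0.006,-0.0008],"dr":[0,0,0],"gripper":10}
  ]
}}

```text
clock: 17.65
position: [0.4822, -0.211, 0.1817]
ee_rot: [[-0.007, 1.0, 0.008], [1.0, 0.007, 0.004], [0.004, 0.008, -1.0]]
ft_force: [6.6, 9.5, -1.6]
finger_gap: 0.0245
grip_force: 59.5
```

```bash
python3 - <<'E'
from h import *
for i in range(4):
    s=state();print(s['position'].round(4),s['ft_force'].round(2),s['torque'].round(2),s['clock'],s['effort'].round(1)); snapshot('wrist')
E
```

```text
[ 0.4822 -0.211   0.1817] [ 6.64  9.52 -1.61] [ 2.28 -1.8   0.03] 17.65 [ -6.1 -40.8  22.8   1.2  -3.7  -0. ]
[ 0.4822 -0.211   0.1817] [ 7.43  8.99 -1.17] [ 2.27 -1.83 -0.  ] 17.7 [ -6.1 -40.8  22.8   1.2  -3.7  -0. ]
[ 0.4822 -0.211   0.1817] [ 7.36  8.32 -1.4 ] [ 2.29 -1.73  0.  ] 17.75 [ -6.1 -40.8  22.8   1.2  -3.7  -0. ]
[ 0.4822 -0.211   0.1817] [ 7.17  9.63 -0.75] [ 2.21 -1.75  0.03] 17.8 [ -6.  -40.8  22.8   1.2  -3.7  -0. ]
```

Scaled: -1.9 mm / 400 = -0.0048, -1.4 mm / 400 = -0.0035.

Request:
{"api": "apply_moves", "payload": {
  "targets": [
    {"delta_pos":[-0.0013,-0.0018,0.0003],"dr":[0,0,0],"gripper":10},
    {"delta_pos":[-0.0023,-0.0033,0.0003],"dr":[0,0,0],"gripper":10},
    {"delta_pos":[-0.0035,-0.0048,0.0003],"dr":[0,0,0],"gripper":10},
    {"delta_pos":[-0.0035,-0.0048,0.0003],"dr":[0,0,0],"gripper":10}
  ]
}}

```text
clock: 18.25
position: [0.4814, -0.2117, 0.1818]
ee_rot: [[-0.008, 1.0, 0.01], [1.0, 0.008, 0.006], [0.006, 0.01, -1.0]]
ft_force: [10.3, 12.3, -2.3]
finger_gap: 0.0248
grip_force: 59.5
```

```bash
python3 - <<'E'
from h import *
s=state(); print(s['torque'].round(2),s['ft_force'].round(1))
im=save('wrist','w6.png')
g=[cv2.imread(f'pics/w{i}.png',0) for i in (4,5,6)]
m=np.zeros_like(g[0]); 
for c in ((277,112),(349,192),(153,238),(172,137)): cv2.circle(m,c,28,255,-1)
p=cv2.goodFeaturesToTrack(g[0],60,.01,4,mask=m)
c0=np.array([256,210.])  # hub px in w4
for j in (1,2):
    q,st,_=cv2.calcOpticalFlowPyrLK(g[0],g[j],p,None,winSize=(15,15)); ok=st[:,0]>0
    A,inl=cv2.estimateAffinePartial2D(p[ok],q[ok],ransacReprojThreshold=1.0)
    md=np.zeros_like(m); md[0:60,140:360]=255; md[150:330,380:405]=255
    pd=cv2.goodFeaturesToTrack(g[0],40,.01,4,mask=md); qd,sd,_=cv2.calcOpticalFlowPyrLK(g[0],g[j],pd,None,winSize=(15,15))
    B,ib=cv2.estimateAffinePartial2D(pd[sd[:,0]>0],qd[sd[:,0]>0],ransacReprojThreshold=1.0)
    print(j,'wheel rot',np.degrees(np.arctan2(A[1,0],A[0,0])),inl.sum(),'deck rot',np.degrees(np.arctan2(B[1,0],B[0,0])),ib.sum())
sc=snapshot('scene')[150:390,330:560,::-1]
cv2.imwrite('pics/sc2.png',cv2.resize(sc,None,fx=2.5,fy=2.5,interpolation=cv2.INTER_CUBIC))
E
```

```text
[ 2.69 -2.38 -0.03] [10.3 12.3 -2.3]
1 wheel rot 1.035780395591251 57 deck rot 0.15918406326085105 36
2 wheel rot 2.044586433058185 48 deck rot 0.16768815875380708 27
```

View pics/sc2.png

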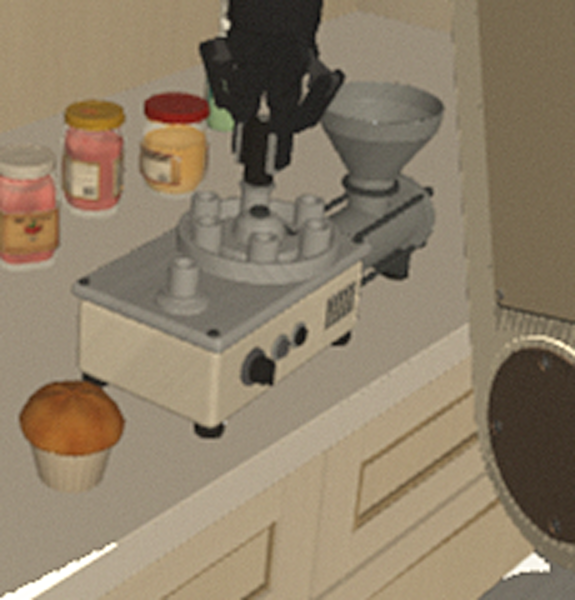

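Scaled: 7 mm / 400 = 0.0175, 5.6 mm / 400 = 0.014.

Request:
{"api": "apply_moves", "payload": {
  "targets": [
    {"delta_pos":[0.0035,0.0048,0],"dr":[0,0,0],"gripper":10},
    {"delta_pos":[0.007,0.0095,0],"dr":[0,0,0],"gripper":10},
    {"delta_pos":[0.0105,0.0138,0],"dr":[0,0,0],"gripper":10},
    {"delta_pos":[0.014,0.0175,0],"dr":[0,0,0],"gripper":10},
    {"delta_pos":[0.014,0.0175,0],"dr":[0,0,0],"gripper":10}
  ]
}}

```text
clock: 18.85
position: [0.4841, -0.2096, 0.1816]
ee_rot: [[-0.004, 1.0, 0.001], [1.0, 0.004, -0.002], [-0.002, 0.001, -1.0]]
ft_force: [-1.3, 0.4, 4.0]
finger_gap: 0.0247
grip_force: 60.3
```

```bash
cat > rd.py <<'E'
from h import *
F=[]
for i in range(4):
    s=state();F.append(np.r_[s['ft_force'],s['torque']]); 
    if i<3: snapshot('wrist')
f=np.mean(F,0); r=s['position'][:2]-[.4508,-.1718]; a=np.arctan2(r[1],r[0]); 
print(s['position'].round(4),f.round(2),'r',np.hypot(*r).round(4),'theta',(121.6-np.degrees(a)).round(1),'tang',round(f[0]*np.sin(a)-f[1]*np.cos(a),2),'rad',round(f[0]*np.cos(a)+f[1]*np.sin(a),2),'tilt',s['ee_rot'][:2,2].round(4),s['clock'])
E
python3 rd.py
```

```text
[ 0.4841 -0.2096  0.1815] [-1.37  0.11  5.05  0.1   0.26  0.03] r 0.0503 theta 170.2 tang 0.95 rad -0.98 tilt [ 0.0011 -0.0017] 19.0
```

```bash
cat > flow.py <<'E'
from h import *
import sys
def rot(a,b,out=None):
    g=[cv2.imread(f'pics/{i}.png',0) for i in (a,b)]
    R=[]
    for k in 'wd':
        m=np.zeros_like(g[0])
        if k=='w':
            for c in ((277,112),(349,192),(153,238),(172,137)): cv2.circle(m,c,28,255,-1)
        else: m[0:60,140:360]=255; m[150:330,380:405]=255
        p=cv2.goodFeaturesToTrack(g[0],60,.01,4,mask=m); q,st,_=cv2.calcOpticalFlowPyrLK(g[0],g[1],p,None,winSize=(21,21)); ok=st[:,0]>0
        A,i=cv2.estimateAffinePartial2D(p[ok],q[ok],ransacReprojThreshold=1.2); R+=[round(float(np.degrees(np.arctan2(A[1,0],A[0,0]))),2),int(i.sum())]
    return R
E
python3 - <<'E'
from flow import *
save('wrist','w7.png')
print(rot('w4','w7'),rot('w4','w6'),rot('w4','w5'))
E
```

```text
[-0.34, 54, -0.29, 45] [1.83, 51, 0.2, 37] [1.05, 60, 0.18, 49]
```

Scaled: -3.2 mm / 400 = -0.008, -2.6 mm / 400 = -0.0065.

Request:
{"api": "apply_moves", "payload": {
  "targets": [
    {"delta_pos":[-0.0018,-0.0023,0],"dr":[0,0,0],"gripper":10},
    {"delta_pos":[-0.0035,-0.0043,0],"dr":[0,0,0],"gripper":10},
    {"delta_pos":[-0.005,-0.0063,0],"dr":[0,0,0],"gripper":10},
    {"delta_pos":[-0.0065,-0.008,0],"dr":[0,0,0],"gripper":10},
    {"delta_pos":[-0.0065,-0.008,0],"dr":[0,0,0],"gripper":10}
  ]
}}

```text
clock: 19.55
position: [0.4829, -0.2106, 0.1816]
ee_rot: [[-0.006, 1.0, 0.005], [1.0, 0.006, 0.002], [0.002, 0.005, -1.0]]
ft_force: [5.3, 4.9, 3.9]
finger_gap: 0.0247
grip_force: 60.1
```

```bash
python3 rd.py; python3 - <<'E'
from flow import *
save('wrist','w8.png'); print(rot('w4','w8'),rot('w7','w8'))
E
```

```text
[ 0.4829 -0.2105  0.1816] [ 5.29  4.89  3.82  1.06 -1.32  0.  ] r 0.0503 theta 171.9 tang -7.19 rad -0.39 tilt [0.0053 0.0018] 19.7
[0.49, 60, 0.19, 41] [0.96, 55, 0.31, 47]
```

Scaled: -2.4 mm / 400 = -0.006, -1.2 mm / 400 = -0.003.

Request:
{"api": "apply_moves", "payload": {
  "targets": [
    {"delta_pos":[-0.0015,-0.002,0],"dr":[0,0,0],"gripper":10},
    {"delta_pos":[-0.003,-0.004,0],"dr":[0,0,0],"gripper":10},
    {"delta_pos":[-0.0045,-0.006,0],"dr":[0,0,0],"gripper":10},
    {"delta_pos":[-0.0045,-0.006,0],"dr":[0,0,0],"gripper":10}
  ]
}}

```text
clock: 20.15
position: [0.4821, -0.2112, 0.1817]
ee_rot: [[-0.007, 1.0, 0.009], [1.0, 0.007, 0.005], [0.005, 0.009, -1.0]]
ft_force: [9.8, 7.5, 2.2]
finger_gap: 0.0251
grip_force: 59.9
```

```bash
python3 rd.py; python3 - <<'E'
from flow import *
save('wrist','w9.png'); print(rot('w4','w9'),rot('w8','w9'))
E
```

```text
[ 0.4821 -0.2112  0.1817] [ 9.6   7.6   1.57  1.83 -2.26  0.  ] r 0.0503 theta 173.2 tang -12.24 rad 0.01 tilt [0.0085 0.0045] 20.3
[1.21, 60, 0.15, 49] [0.78, 52, 0.22, 57]
```

Scaled: 15 degrees / 229.1831 = 0.0654.

Request:
{"api": "apply_moves", "payload": {
  "targets": [
    {"delta_pos":[0,0,0],"dr":[0,0,0.0175],"gripper":10},
    {"delta_pos":[0,0,0],"dr":[0,0,0.0349],"gripper":10},
    {"delta_pos":[0,0,0],"dr":[0,0,0.0524],"gripper":10},
    {"delta_pos":[0,0,0],"dr":[0,0,0.0654],"gripper":10},
    {"delta_pos":[0,0,0],"dr":[0,0,0.0654],"gripper":10}
  ]
}}

```text
clock: 20.85
position: [0.482, -0.2113, 0.1817]
ee_rot: [[0.253, 0.968, 0.008], [0.968, -0.253, 0.004], [0.006, 0.007, -1.0]]
ft_force: [8.3, 8.0, 2.6]
finger_gap: 0.0244
grip_force: 59.9
```

```bash
python3 rd.py; python3 - <<'E'
from h import *
im=save('wrist','w10.png'); cv2.imwrite('pics/z10.png',cv2.resize(cv2.convertScaleAbs(im[60:480,100:520,::-1],alpha=1.4),None,fx=1.4,fy=1.4))
E
```

```text
[ 0.482  -0.2113  0.1817] [ 8.34  7.48  1.78  1.8  -2.18  0.06] r 0.0503 theta 173.3 tang -11.18 rad -0.69 tilt [0.0084 0.0042] 21.0
```

View pics/z10.png

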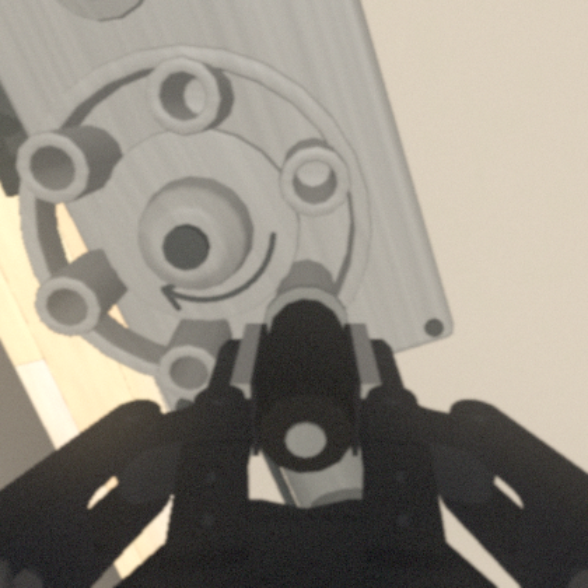

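Scaled: -2.4 mm / 400 = -0.006, -1.8 mm / 400 = -0.0045, 6 degrees / 229.1831 = 0.0262.

Request:
{"api": "apply_moves", "payload": {
  "targets": [
    {"delta_pos":[-0.002,-0.0015,0],"dr":[0,0,0.0087],"gripper":10},
    {"delta_pos":[-0.004,-0.003,0],"dr":[0,0,0.0175],"gripper":10},
    {"delta_pos":[-0.006,-0.0045,0],"dr":[0,0,0.0262],"gripper":10},
    {"delta_pos":[-0.006,-0.0045,0],"dr":[0,0,0.0262],"gripper":10}
  ]
}}

```text
clock: 21.45
position: [0.4806, -0.2125, 0.1817]
ee_rot: [[0.352, 0.936, 0.011], [0.936, -0.352, 0.006], [0.009, 0.008, -1.0]]
ft_force: [11.4, 10.0, 1.1]
finger_gap: 0.0246
grip_force: 59.9
```

```bash
python3 rd.py; python3 - <<'E'
from wa import *
s=state(); im=save('wrist','w11.png')
for n,(x,y) in {}.items(): pass
g=cv2.cvtColor(im,cv2.COLOR_RGB2GRAY); 
g10=cv2.imread('pics/w10.png',0); P=np.float32([(180,95),(55,163),(70,302),(315,173)])/1.4+np.float32([100,60])
q,st,_=cv2.calcOpticalFlowPyrLK(g10,g,P.reshape(-1,1,2),None,winSize=(41,41)); print(P.round(1).tolist(),q[:,0].round(1).tolist(),st.ravel())
print('now',fit(s,q[:,0]))
E
```

```text
[ 0.4806 -0.2125  0.1818] [11.23  9.36  1.14  2.22 -2.74  0.02] r 0.0504 theta 175.3 tang -14.59 rad -0.91 tilt [0.0105 0.0059] 21.6
[[228.60000610351562, 127.9000015258789], [139.3000030517578, 176.39999389648438], [150.0, 275.70001220703125], [325.0, 183.60000610351562]] [[217.10000610351562, 134.60000610351562], [133.0, 189.8000030517578], [151.60000610351562, 287.0], [317.29998779296875, 182.89999389648438]] [1 1 1 1]
now (array([ 0.4524, -0.171 ]), np.float64(11.381258699952067), array([-1.2,  0.9,  0.8, -0.4, -1.4,  0.1,  0.8,  0.5]))
```

Scaled: -2.5 mm / 400 = -0.0063, -1.1 mm / 400 = -0.0028, 6 degrees / 229.1831 = 0.0262.

Request:
{"api": "apply_moves", "payload": {
  "targets": [
    {"delta_pos":[-0.002,-0.0015,0],"dr":[0,0,0.0087],"gripper":10},
    {"delta_pos":[-0.0043,-0.0028,0],"dr":[0,0,0.0175],"gripper":10},
    {"delta_pos":[-0.0063,-0.0043,0],"dr":[0,0,0.0262],"gripper":10},
    {"delta_pos":[-0.0063,-0.0043,0],"dr":[0,0,0.0262],"gripper":10}
  ]
}}

```text
clock: 22.05
position: [0.4774, -0.2146, 0.1817]
ee_rot: [[0.448, 0.894, 0.009], [0.894, -0.448, 0.005], [0.008, 0.006, -1.0]]
ft_force: [8.1, 7.7, 2.4]
finger_gap: 0.0249
grip_force: 60.0
```

```bash
python3 rd.py
```

```text
[ 0.477  -0.2148  0.1817] [ 8.09  7.07  2.77  1.81 -2.08  0.03] r 0.0504 theta 180.2 tang -10.59 rad -1.82 tilt [0.0081 0.0042] 22.2
```

Scaled: -1.7 mm / 400 = -0.0043, -1.2 mm / 400 = -0.003, 3 degrees / 229.1831 = 0.0131.

Request:
{"api": "apply_moves", "payload": {
  "targets": [
    {"delta_pos":[-0.0015,-0.001,0],"dr":[0,0,0.0044],"gripper":10},
    {"delta_pos":[-0.003,-0.0018,0],"dr":[0,0,0.0087],"gripper":10},
    {"delta_pos":[-0.0043,-0.0028,0],"dr":[0,0,0.0131],"gripper":10},
    {"delta_pos":[-0.0043,-0.0028,0],"dr":[0,0,0.0131],"gripper":10}
  ]
}}

```text
clock: 22.6
position: [0.4751, -0.2161, 0.1817]
ee_rot: [[0.494, 0.869, 0.008], [0.869, -0.494, 0.004], [0.007, 0.005, -1.0]]
ft_force: [8.3, 7.4, 2.9]
finger_gap: 0.0247
grip_force: 60.2
```

```bash
python3 rd.py
```

```text
[ 0.4751 -0.216   0.1817] [ 8.38  7.18  2.72  1.7  -1.99  0.02] r 0.0505 theta 182.8 tang -10.81 rad -2.26 tilt [0.0078 0.0039] 22.75
```

Scaled: -1.9 mm / 400 = -0.0048, -1.6 mm / 400 = -0.004, 3 degrees / 229.1831 = 0.0131.

Request:
{"api": "apply_moves", "payload": {
  "targets": [
    {"delta_pos":[-0.0015,-0.0015,0],"dr":[0,0,0.0044],"gripper":10},
    {"delta_pos":[-0.003,-0.0028,0],"dr":[0,0,0.0087],"gripper":10},
    {"delta_pos":[-0.0048,-0.004,0],"dr":[0,0,0.0131],"gripper":10},
    {"delta_pos":[-0.0048,-0.004,0],"dr":[0,0,0.0131],"gripper":10}
  ]
}}

```text
clock: 23.15
position: [0.4717, -0.2177, 0.1816]
ee_rot: [[0.54, 0.842, 0.005], [0.842, -0.54, 0.002], [0.005, 0.003, -1.0]]
ft_force: [6.4, 4.8, 3.7]
finger_gap: 0.0244
grip_force: 60.2
```

```bash
python3 rd.py
```

```text
[ 0.4716 -0.2177  0.1816] [ 5.91  4.55  3.86  1.17 -1.28 -0.01] r 0.0504 theta 187.2 tang -7.27 rad -1.7 tilt [0.0053 0.0021] 23.3
```

Scaled: -1.5 mm / 400 = -0.0038, -1.3 mm / 400 = -0.0033, 2 degrees / 229.1831 = 0.0087.

Request:
{"api": "apply_moves", "payload": {
  "targets": [
    {"delta_pos":[-0.0013,-0.0013,0],"dr":[0,0,0.0044],"gripper":10},
    {"delta_pos":[-0.0025,-0.0023,0],"dr":[0,0,0.0087],"gripper":10},
    {"delta_pos":[-0.0038,-0.0033,0],"dr":[0,0,0.0087],"gripper":10},
    {"delta_pos":[-0.0038,-0.0033,0],"dr":[0,0,0.0087],"gripper":10}
  ]
}}

```text
clock: 23.7
position: [0.4699, -0.2185, 0.1816]
ee_rot: [[0.569, 0.823, 0.006], [0.823, -0.569, 0.002], [0.005, 0.004, -1.0]]
ft_force: [6.1, 3.7, 3.9]
finger_gap: 0.0246
grip_force: 60.2
```

```bash
python3 rd.py; python3 - <<'E'
from h import *
save('wrist','w12.png')
E
```

```text
[ 0.4699 -0.2185  0.1816] [ 5.89  4.14  3.59  1.05 -1.4  -0.02] r 0.0504 theta 189.4 tang -7.02 rad -1.6 tilt [0.0056 0.0016] 23.85
```

Scaled: 2.5 mm / 400 = 0.0063, 1.6 mm / 400 = 0.004.

Request:
{"api": "apply_moves", "payload": {
  "targets": [
    {"delta_pos":[0.002,0.0013,0],"dr":[0,0,0],"gripper":10},
    {"delta_pos":[0.0043,0.0028,0],"dr":[0,0,0],"gripper":10},
    {"delta_pos":[0.0063,0.004,0],"dr":[0,0,0],"gripper":10},
    {"delta_pos":[0.0063,0.004,0],"dr":[0,0,0],"gripper":10}
  ]
}}

```text
clock: 24.3
position: [0.4707, -0.2181, 0.1815]
ee_rot: [[0.569, 0.822, 0.001], [0.822, -0.569, -0.0], [0.0, 0.001, -1.0]]
ft_force: [0.7, 2.9, 5.8]
finger_gap: 0.0248
grip_force: 60.5
```

```bash
python3 rd.py; cat > wr.py <<'E'
from h import *
def wrot(a,b,sa,sb,hub=(.4515,-.1713)):
    # wheel rotation between two wrist pictures, features on mouth plane ring mapped to world at z=.139
    g=[cv2.imread(f'pics/{i}.png',0) for i in (a,b)]
    p=cv2.goodFeaturesToTrack(g[0],200,.01,4); q,st,_=cv2.calcOpticalFlowPyrLK(g[0],g[1],p,None,winSize=(21,21))
    p=p[st[:,0]>0,0];q=q[st[:,0]>0,0]
    P=np.array([onz(sa,u,.135)[:2] for u in p])-hub;Q=np.array([onz(sb,u,.135)[:2] for u in q])-hub
    r=np.hypot(*P.T); out=[]
    for lo,hi in ((.03,.064),(.075,.11)):
        k=(r>lo)&(r<hi); d=np.degrees(np.angle((Q[k,0]+1j*Q[k,1])/(P[k,0]+1j*P[k,1]))); out+=[round(-np.median(d),2),k.sum(),round(np.subtract(*np.percentile(d,[75,25])),2)]
    return out
E
python3 - <<'E'
from wr import *
import pickle
s=state(); save('wrist','w13.png'); pickle.dump(s,open('s13.pkl','wb'))
s12=dict(s); s12['position']=np.array([.4699,-.2185,.1816]); z=np.array([.0056,.0016,-1]);x=np.array([.569,.823,.005]);x-=z*(x@z)/(z@z);x/=np.linalg.norm(x);z/=np.linalg.norm(z)
s12['ee_rot']=np.c_[x,np.cross(z,x),z]; pickle.dump(s12,open('s12.pkl','wb'))
print(wrot('w12','w13',s12,s))
E
```

```text
[ 0.4707 -0.2181  0.1815] [ 1.    2.68  6.61  0.57 -0.27  0.  ] r 0.0504 theta 188.4 tang -1.97 rad -2.07 tilt [ 0.0014 -0.0004] 24.45
[np.float64(-0.33), np.int64(64), np.float64(0.26), np.float64(-0.22), np.int64(45), np.float64(0.36)]
```

Scaled: -3.9 mm / 400 = -0.0098, -3.1 mm / 400 = -0.0078.

Request:
{"api": "apply_moves", "payload": {
  "targets": [
    {"delta_pos":[-0.0025,-0.0023,-0.001],"dr":[0,0,0],"gripper":10},
    {"delta_pos":[-0.005,-0.0043,-0.001],"dr":[0,0,0],"gripper":10},
    {"delta_pos":[-0.0075,-0.006,-0.001],"dr":[0,0,0],"gripper":10},
    {"delta_pos":[-0.0098,-0.0078,-0.001],"dr":[0,0,0],"gripper":10},
    {"delta_pos":[-0.0098,-0.0078,-0.001],"dr":[0,0,0],"gripper":10}
  ]
}}

```text
clock: 25.0
position: [0.4677, -0.2192, 0.1816]
ee_rot: [[0.569, 0.822, 0.005], [0.822, -0.569, 0.001], [0.004, 0.004, -1.0]]
ft_force: [7.1, 2.6, 0.8]
finger_gap: 0.0246
grip_force: 59.9
```

```bash
python3 rd.py;python3 - <<'E'
from wr import *
import pickle
s=state(); save('wrist','w14.png'); pickle.dump(s,open('s14.pkl','wb'))
s13=pickle.load(open('s13.pkl','rb'));print(wrot('w13','w14',s13,s))
E
```

```text
[ 0.4677 -0.2192  0.1816] [ 6.55  3.16  1.16  0.82 -1.64 -0.03] r 0.0503 theta 191.9 tang -7.23 rad -0.77 tilt [0.0051 0.0009] 25.15
[np.float64(2.91), np.int64(73), np.float64(1.15), np.float64(1.25), np.int64(48), np.float64(1.53)]
```

Scaled: 2.7 mm / 400 = 0.0068, 2.2 mm / 400 = 0.0055.

Request:
{"api": "apply_moves", "payload": {
  "targets": [
    {"delta_pos":[0.0025,0.0018,0],"dr":[0,0,0],"gripper":10},
    {"delta_pos":[0.0055,0.0035,0],"dr":[0,0,0],"gripper":10},
    {"delta_pos":[0.0068,0.0043,0],"dr":[0,0,0],"gripper":10},
    {"delta_pos":[0.0068,0.0043,0],"dr":[0,0,0],"gripper":10}
  ]
}}

```text
clock: 25.6
position: [0.4685, -0.2188, 0.1815]
ee_rot: [[0.57, 0.822, 0.0], [0.822, -0.57, -0.001], [-0.001, 0.001, -1.0]]
ft_force: [0.6, -0.7, 4.5]
finger_gap: 0.0243
grip_force: 60.1
```

```bash
python3 rd.py;python3 - <<'E'
from wr import *
import pickle
s=state(); save('wrist','w15.png'); pickle.dump(s,open('s15.pkl','wb'))
s14=pickle.load(open('s14.pkl','rb'));print(wrot('w14','w15',s14,s))
E
```

```text
[ 0.4685 -0.2188  0.1815] [ 1.54 -0.8   4.9  -0.19 -0.48  0.03] r 0.0502 theta 191.0 tang -1.16 rad 1.29 tilt [ 0.0004 -0.0012] 25.75
[np.float64(-0.3), np.int64(66), np.float64(0.24), np.float64(-0.18), np.int64(49), np.float64(0.23)]
```

Request:
{"api": "apply_moves", "payload": {
  "targets": [
    {"delta_pos":[0,0,0],"dr":[0,0,0],"gripper":28},
    {"delta_pos":[0,0,0],"dr":[0,0,0],"gripper":32},
    {"delta_pos":[0,0,0],"dr":[0,0,0],"gripper":36},
    {"delta_pos":[0,0,0],"dr":[0,0,0],"gripper":40},
    {"delta_pos":[0,0,0],"dr":[0,0,0],"gripper":40}
  ]
}}

```text
clock: 26.3
position: [0.4679, -0.218, 0.1809]
ee_rot: [[0.57, 0.822, -0.001], [0.822, -0.57, 0.001], [-0.0, -0.001, -1.0]]
ft_force: [0.3, -0.1, 0.6]
finger_gap: 0.04
grip_force: 0.0
```

```bash
python3 rd.py;python3 - <<'E'
from wr import *
import pickle
s=state(); im=save('wrist','w16.png'); pickle.dump(s,open('s16.pkl','wb'))
s15=pickle.load(open('s15.pkl','rb'));print(wrot('w15','w16',s15,s))
cv2.imwrite('pics/z16.png',cv2.resize(cv2.convertScaleAbs(im[60:480,100:520,::-1],alpha=1.4),None,fx=1.4,fy=1.4))
E
```

```text
[ 0.4683 -0.2181  0.1812] [ 0.27 -0.4  -0.14  0.03 -0.03  0.01] r 0.0495 theta 190.9 tang -0.11 rad 0.47 tilt [-0.0004  0.0002] 26.45
[np.float64(-0.22), np.int64(65), np.float64(0.2), np.float64(-0.03), np.int64(44), np.float64(1.27)]
```

View pics/z16.png

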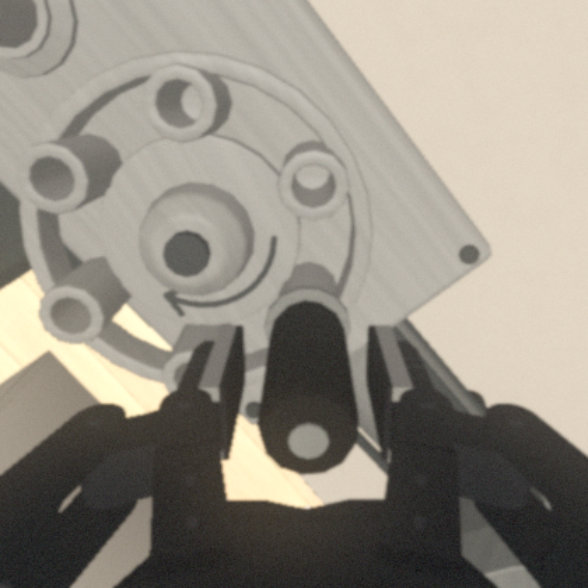

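Request:
{"api": "apply_moves", "payload": {
  "targets": [
    {"delta_pos":[0,0,0],"dr":[0,0,0],"gripper":28},
    {"delta_pos":[0,0,0],"dr":[0,0,0],"gripper":20},
    {"delta_pos":[0,0,0],"dr":[0,0,0],"gripper":10},
    {"delta_pos":[0,0,0],"dr":[0,0,0],"gripper":10}
  ]
}}

```text
clock: 26.9
position: [0.4687, -0.2183, 0.1816]
ee_rot: [[0.57, 0.822, 0.001], [0.822, -0.57, -0.0], [0.0, 0.001, -1.0]]
ft_force: [0.9, 0.4, 0.8]
finger_gap: 0.0246
grip_force: 58.8
```

```bash
python3 rd.py
```

```text
[ 0.4687 -0.2183  0.1816] [ 0.84 -0.11  0.86 -0.1  -0.14 -0.  ] r 0.0498 theta 190.6 tang -0.74 rad 0.41 tilt [ 0.0008 -0.0004] 27.05
```

Scaled: -1.6 mm / 400 = -0.004, -1.1 mm / 400 = -0.0028.

Request:
{"api": "apply_moves", "payload": {
  "targets": [
    {"delta_pos":[-0.0013,-0.001,0],"dr":[0,0,0],"gripper":10},
    {"delta_pos":[-0.0028,-0.002,0],"dr":[0,0,0],"gripper":10},
    {"delta_pos":[-0.004,-0.0028,0],"dr":[0,0,0],"gripper":10},
    {"delta_pos":[-0.004,-0.0028,0],"dr":[0,0,0],"gripper":10}
  ]
}}

```text
clock: 27.45
position: [0.468, -0.2186, 0.1816]
ee_rot: [[0.569, 0.822, 0.003], [0.822, -0.569, 0.001], [0.002, 0.002, -1.0]]
ft_force: [5.7, 0.9, -0.3]
finger_gap: 0.0246
grip_force: 58.8
```

```bash
python3 rd.py;python3 - <<'E'
from wr import *
import pickle
s=state(); im=save('wrist','w17.png')
s15=pickle.load(open('s15.pkl','rb'));print(wrot('w15','w17',s15,s))
E
```

```text
[ 0.468  -0.2186  0.1816] [ 5.41  0.76 -0.63  0.26 -1.29 -0.01] r 0.0499 theta 191.5 tang -5.34 rad 1.14 tilt [0.0032 0.0006] 27.6
[np.float64(0.15), np.int64(65), np.float64(0.23), np.float64(0.18), np.int64(44), np.float64(0.15)]
```

Scaled: -1.2 mm / 400 = -0.003, -0.8 mm / 400 = -0.002.

Request:
{"api": "apply_moves", "payload": {
  "targets": [
    {"delta_pos":[-0.001,-0.0008,0.0003],"dr":[0,0,0],"gripper":10},
    {"delta_pos":[-0.002,-0.0013,0.0003],"dr":[0,0,0],"gripper":10},
    {"delta_pos":[-0.003,-0.002,0.0003],"dr":[0,0,0],"gripper":10},
    {"delta_pos":[-0.003,-0.002,0.0003],"dr":[0,0,0],"gripper":10}
  ]
}}

```text
clock: 28.05
position: [0.4675, -0.2189, 0.1817]
ee_rot: [[0.569, 0.822, 0.005], [0.822, -0.569, 0.001], [0.004, 0.003, -1.0]]
ft_force: [7.8, 1.8, -1.3]
finger_gap: 0.0246
grip_force: 58.9
```

```bash
python3 rd.py;python3 - <<'E'
from wr import *
import pickle
s=state(); im=save('wrist','w18.png')
s15=pickle.load(open('s15.pkl','rb'));print(wrot('w15','w18',s15,s))
E
```

```text
[ 0.4675 -0.2188  0.1817] [ 7.56  2.3  -1.73  0.49 -1.81  0.  ] r 0.0499 theta 192.0 tang -7.89 rad 0.37 tilt [0.0051 0.0013] 28.2
[np.float64(0.44), np.int64(65), np.float64(0.32), np.float64(0.35), np.int64(44), np.float64(0.25)]
```

Scaled: 3.2 mm / 400 = 0.008, 2.2 mm / 400 = 0.0055.

Request:
{"api": "apply_moves", "payload": {
  "targets": [
    {"delta_pos":[0.0035,0.0025,0],"dr":[0,0,0],"gripper":10},
    {"delta_pos":[0.008,0.0055,0],"dr":[0,0,0],"gripper":10},
    {"delta_pos":[0.008,0.0055,0],"dr":[0,0,0],"gripper":10}
  ]
}}

```text
clock: 28.55
position: [0.4687, -0.2183, 0.1815]
ee_rot: [[0.57, 0.822, -0.0], [0.822, -0.57, -0.001], [-0.001, 0.0, -1.0]]
ft_force: [1.0, -0.8, 4.0]
finger_gap: 0.0244
grip_force: 59.6
```

```bash
python3 rd.py
```

```text
[ 0.4687 -0.2183  0.1815] [ 0.57 -0.76  3.57 -0.2  -0.16  0.01] r 0.0498 theta 190.6 tang -0.26 rad 0.91 tilt [-0.     -0.0007] 28.7
```

Lateral force is near zero, so I draw the handle straight up.

Request:
{"api": "apply_moves", "payload": {
  "targets": [
    {"delta_pos":[0,0,-0.015],"dr":[0,0,0],"gripper":10},
    {"delta_pos":[0,0,-0.035],"dr":[0,0,0],"gripper":10},
    {"delta_pos":[0,0,-0.06],"dr":[0,0,0],"gripper":10},
    {"delta_pos":[0,0,-0.09],"dr":[0,0,0],"gripper":10},
    {"delta_pos":[0,0,-0.125],"dr":[0,0,0],"gripper":10}
  ]
}}

```text
clock: 29.2
position: [0.4676, -0.2174, 0.2317]
ee_rot: [[0.57, 0.822, -0.003], [0.822, -0.57, 0.001], [-0.001, -0.003, -1.0]]
ft_force: [0.4, -0.9, -1.2]
finger_gap: 0.0249
grip_force: 59.3
```

```bash
python3 rd.py;python3 - <<'E'
from wr import *
import pickle
s=state(); im=save('wrist','w19.png'); pickle.dump(s,open('s19.pkl','wb')); print(s['ee_rot'].round(4).tolist())
s15=pickle.load(open('s15.pkl','rb'))
# sockets in w15 via z16 picks (same pose) -> fit there, and flow to check
P=np.array([(182,101),(58,178),(71,313),(315,180)])/1.4+[100,60]
from wa import fit
s16=pickle.load(open('s16.pkl','rb')); print('w16',fit(s16,P))
g=[cv2.imread(f'pics/{i}.png',0) for i in ('w16','w19')]
# predict positions in w19 then refine by template matching of scaled patches
c=camera_params('wrist'); H=c['hand_eye']
def proj(s,X):
    pc=np.linalg.inv(np.vstack([np.c_[s['ee_rot'],s['position']],[0,0,0,1]])@H)@np.r_[X,1]; return np.array([c['cx']+c['fx']*pc[0]/-pc[2],c['cy']-c['fy']*pc[1]/-pc[2]])
Q=[]
for p in P:
    X=onz(s16,p,.139); e=np.array([.014,0,0]); q=proj(s,X); k=np.linalg.norm(proj(s,X+e)-q)/np.linalg.norm(proj(s16,X+e)-p)
    r=22; t=cv2.getRectSubPix(g[0],(2*r+1,2*r+1),tuple(map(float,p))); t=cv2.resize(t,None,fx=k,fy=k,interpolation=cv2.INTER_AREA); h=t.shape[0]
    w=cv2.getRectSubPix(g[1],(h+40,h+40),tuple(map(float,q))); m=cv2.matchTemplate(w,t,cv2.TM_CCOEFF_NORMED); _,v,_,l=cv2.minMaxLoc(m)
    d=np.array(l)-20; Q.append(q+d); print(d,round(v,2))
print('w19',fit(s,np.array(Q)))
E
```

```text
[ 0.4689 -0.218   0.2324] [ 0.48 -0.19 -1.06 -0.05 -0.04  0.05] r 0.0496 theta 190.2 tang -0.38 rad 0.35 tilt [ 0.001  -0.0005] 29.35
[[0.5696, 0.822, 0.001], [0.822, -0.5696, -0.0005], [0.0002, 0.0011, -1.0]]
w16 (array([ 0.4524, -0.1724]), np.float64(53.84389561866442), array([-0.2,  0.7, -0.2, -0.3, -0.5, -1.3,  0.8,  1. ]))
[-1  0] 0.94
[-1  0] 0.94
[0 0] 0.96
[0 0] 0.94
w19 (array([ 0.4522, -0.1723]), np.float64(54.00176142197901), array([-0.4,  0.5,  0. , -0.1, -0.4, -1.1,  0.8,  0.7]))
```

Scaled: -108 mm / 400 = -0.27, 107 mm / 400 = 0.2675, -34.7 degrees / 229.1831 = -0.1514.

Request:
{"api": "apply_moves", "payload": {
  "targets": [
    {"delta_pos":[0.0375,-0.0375,-0.0075],"dr":[0,0,-0.0305],"gripper":10},
    {"delta_pos":[0.1,-0.1,-0.0075],"dr":[0,0,-0.0611],"gripper":10},
    {"delta_pos":[0.175,-0.175,-0.0075],"dr":[0,0,-0.0916],"gripper":10},
    {"delta_pos":[0.2425,-0.245,-0.0075],"dr":[0,0,-0.1222],"gripper":10},
    {"delta_pos":[0.2675,-0.27,-0.0075],"dr":[0,0,-0.1514],"gripper":10}
  ]
}}

```text
clock: 29.9
position: [0.4389, -0.0657, 0.2333]
ee_rot: [[-0.007, 1.0, -0.003], [1.0, 0.007, 0.001], [0.002, -0.003, -1.0]]
ft_force: [0.1, -0.6, -1.1]
finger_gap: 0.0247
grip_force: 59.3
```

Request:
{"api": "apply_moves", "payload": {
  "targets": [
    {"delta_pos":[0,0,0],"dr":[0,0,0],"gripper":10},
    {"delta_pos":[0,0,0],"dr":[0,0,0],"gripper":10},
    {"delta_pos":[0,0,0],"dr":[0,0,0],"gripper":10}
  ]
}}

```text
clock: 30.2
position: [0.441, -0.0692, 0.2339]
ee_rot: [[0.003, 1.0, -0.001], [1.0, -0.003, -0.0], [-0.0, -0.001, -1.0]]
ft_force: [-0.1, 0.7, -1.1]
finger_gap: 0.0247
grip_force: 59.3
```

```bash
python3 rd.py; python3 - <<'E'
from h import *
s=state(); print(s['ee_rot'].round(4).tolist())
im=save('wrist','w20.png')
# handle top dot (light disc on black)
g=cv2.cvtColor(im,cv2.COLOR_RGB2GRAY); g3=cv2.cvtColor(cv2.imread('pics/w3.png'),cv2.COLOR_BGR2GRAY)
for n,a in (('w3',g3),('w20',g)):
    w=a[355:392,300:338]; t,b=cv2.threshold(w,0,255,cv2.THRESH_OTSU); m=cv2.moments(b,True); print(n,m['m10']/m['m00']+300,m['m01']/m['m00']+355,m['m00'])
E
```

```text
[ 0.4411 -0.0694  0.234 ] [-0.08  0.14 -1.38 -0.01  0.02 -0.03] r 0.1029 theta 26.2 tang -0.07 rad 0.15 tilt [-0.0004 -0.0001] 30.35
[[0.0025, 1.0, -0.0004], [1.0, -0.0025, -0.0001], [-0.0001, -0.0004, -1.0]]
w3 317.8586387434555 373.6666666666667 573.0
w20 317.7247386759582 374.0905923344948 574.0
```

Scaled: 42 mm / 400 = 0.105, 1.2 mm / 400 = 0.003.

Request:
{"api": "apply_moves", "payload": {
  "targets": [
    {"delta_pos":[0.003,0,0.025],"dr":[0,0,0],"gripper":10},
    {"delta_pos":[0.003,0,0.05],"dr":[0,0,0],"gripper":10},
    {"delta_pos":[0.003,0,0.075],"dr":[0,0,0],"gripper":10},
    {"delta_pos":[0.003,0,0.0925],"dr":[0,0,0],"gripper":10},
    {"delta_pos":[0.003,0,0.105],"dr":[0,0,0],"gripper":10}
  ]
}}

```text
clock: 30.9
position: [0.4405, -0.0673, 0.191]
ee_rot: [[0.0, 1.0, -0.002], [1.0, -0.0, 0.0], [0.0, -0.002, -1.0]]
ft_force: [0.0, 0.1, -1.8]
finger_gap: 0.025
grip_force: 59.3
```

```bash
python3 rd.py
```

```text
[ 0.4407 -0.0674  0.1918] [ 0.18 -0.28 -1.74 -0.1   0.04 -0.01] r 0.1049 theta 26.1 tang 0.15 rad -0.29 tilt [-0.001 -0.   ] 31.05
```

In the bore with no side force; lowering to home at TCP z of about 0.1725.

Scaled: 20 mm / 400 = 0.05, 19.5 mm / 400 = 0.0488.

Request:
{"api": "apply_moves", "payload": {
  "targets": [
    {"delta_pos":[0,0,0.015],"dr":[0,0,0],"gripper":10},
    {"delta_pos":[0,0,0.03],"dr":[0,0,0],"gripper":10},
    {"delta_pos":[0,0,0.0425],"dr":[0,0,0],"gripper":10},
    {"delta_pos":[0,0,0.0488],"dr":[0,0,0],"gripper":10},
    {"delta_pos":[0,0,0.05],"dr":[0,0,0],"gripper":10}
  ]
}}

```text
clock: 31.55
position: [0.4409, -0.0674, 0.1725]
ee_rot: [[0.0, 1.0, -0.0], [1.0, -0.0, -0.0], [-0.0, -0.0, -1.0]]
ft_force: [-3.9, -0.6, 5.6]
finger_gap: 0.0248
grip_force: 59.9
```

```bash
python3 rd.py
```

```text
[ 0.4409 -0.0674  0.1725] [-3.11 -0.56  3.8  -0.2   0.8  -0.  ] r 0.1049 theta 26.2 tang -3.15 rad -0.26 tilt [-0.0001 -0.0002] 31.7
```

Seated at z = 0.1725, the same as at first, with upward contact. Releasing and going up.

Request:
{"api": "apply_moves", "payload": {
  "targets": [
    {"delta_pos":[0,0,0],"dr":[0,0,0],"gripper":35},
    {"delta_pos":[0,0,0],"dr":[0,0,0],"gripper":60},
    {"delta_pos":[0,0,0],"dr":[0,0,0],"gripper":80},
    {"delta_pos":[0,0,0],"dr":[0,0,0],"gripper":80},
    {"delta_pos":[0,0,0],"dr":[0,0,0],"gripper":80}
  ]
}}

```text
clock: 32.2
position: [0.4412, -0.0673, 0.1722]
ee_rot: [[0.0, 1.0, 0.0], [1.0, -0.0, 0.0], [0.0, 0.0, -1.0]]
ft_force: [0.3, 0.2, 0.2]
finger_gap: 0.0801
grip_force: 0.0
```

Scaled: -144 mm / 400 = -0.36, -110 mm / 400 = -0.275.

Request:
{"api": "apply_moves", "payload": {
  "targets": [
    {"delta_pos":[0,0,-0.0375],"dr":[0,0,0],"gripper":80},
    {"delta_pos":[0,0,-0.1],"dr":[0,0,0],"gripper":80},
    {"delta_pos":[0,0,-0.1875],"dr":[0,0,0],"gripper":80},
    {"delta_pos":[0,0,-0.275],"dr":[0,0,0],"gripper":80},
    {"delta_pos":[-0.05,0,-0.36],"dr":[0,0,0],"gripper":80}
  ]
}}

```text
clock: 32.7
position: [0.441, -0.0862, 0.3177]
ee_rot: [[-0.003, 1.0, 0.0], [1.0, 0.003, 0.001], [0.001, 0.0, -1.0]]
ft_force: [0.7, -0.5, -0.1]
finger_gap: 0.0801
grip_force: 0.0
```

Scaled: -40 mm / 400 = -0.1, -20 mm / 400 = -0.05.

Request:
{"api": "apply_moves", "payload": {
  "targets": [
    {"delta_pos":[-0.05,0,0],"dr":[0,0,0],"gripper":80},
    {"delta_pos":[-0.1,0,0],"dr":[0,0,0],"gripper":80},
    {"delta_pos":[-0.1,0,0],"dr":[0,0,0],"gripper":80},
    {"delta_pos":[-0.1,0,0],"dr":[0,0,0],"gripper":80}
  ]
}}

```text
clock: 33.1
position: [0.4409, -0.1274, 0.316]
ee_rot: [[0.001, 1.0, -0.0], [1.0, -0.001, 0.001], [0.001, -0.0, -1.0]]
ft_force: [-0.1, 0.6, -0.5]
finger_gap: 0.0802
grip_force: 0.0
```

```bash
python3 - <<'E'
from h import *
import pickle
s=state(); im=save('wrist','w21.png'); pickle.dump(s,open('s21.pkl','wb')); print(s['position'],s['ee_rot'].round(4).tolist(),s['clock'])
c=camera_params('wrist'); H=c['hand_eye']
def proj(s,X):
    pc=np.linalg.inv(np.vstack([np.c_[s['ee_rot'],s['position']],[0,0,0,1]])@H)@np.r_[X,1]; return np.array([c['cx']+c['fx']*pc[0]/-pc[2],c['cy']-c['fy']*pc[1]/-pc[2]])
print('pred top home',proj(s,np.array([.4409,-.0677,.192])), 'if 5mm high',proj(s,np.array([.4409,-.0677,.197])))
g=cv2.cvtColor(im,cv2.COLOR_RGB2GRAY); p=proj(s,np.array([.4409,-.0677,.192])).astype(int)
w=im[p[1]-40:p[1]+40,p[0]-40:p[0]+40]
o=np.hstack([cv2.resize(im[60:350,230:430,::-1],None,fx=2,fy=2)]); cv2.imwrite('pics/z21.png',o)
b=(g<60).astype(np.uint8); n,l,st,ce=cv2.connectedComponentsWithStats(b[:300,240:430]); print([(st[i].tolist(),ce[i].round(1).tolist()) for i in range(1,n) if st[i,4]>100])
# wheel angle: sockets predicted for angles, score by darkness of bore vs ring
hub=np.array([.4508,-.1718]); best=[]
for a in np.arange(0,60,.5):
    sc=0
    for k in range(6):
        t=np.radians(a+60*k); X=np.r_[hub+.05*np.array([np.cos(t),np.sin(t)]),.139]
        ring=[g[tuple(np.round(proj(s,X+np.array([.0097*np.cos(u),.0097*np.sin(u),0]))).astype(int)[::-1])] for u in np.arange(0,6.28,.4)]
        ins=[g[tuple(np.round(proj(s,X+np.array([r*np.cos(u),r*np.sin(u),0]))).astype(int)[::-1])] for u in np.arange(0,6.28,.4) for r in (.002,.005)]
        sc+=np.mean(ring)-np.mean(ins)
    best.append((sc,a))
print(sorted(best)[-5:])
E
```

```text
[ 0.44087243 -0.12736913  0.31600765] [[0.0013, 1.0, -0.0004], [1.0, -0.0013, 0.0006], [0.0006, -0.0004, -1.0]] 33.1
pred top home [316.43817485 157.21586461] if 5mm high [316.4162269  157.87422778]
[([29, 1, 77, 45, 851], [69.3, 29.2]), ([61, 136, 35, 38, 859], [78.0, 154.7]), ([81, 261, 14, 15, 156], [87.6, 268.0])]
[(np.float64(145.375), np.float64(52.5)), (np.float64(146.5), np.float64(54.5)), (np.float64(151.25), np.float64(53.0)), (np.float64(152.28125), np.float64(54.0)), (np.float64(152.6875), np.float64(53.5))]
```

```bash
python3 -c "
from workcell import *
print(job_done())"
```

```text
the job is handed in; nothing more can be done
None
```

The wheel is turned about 188° clockwise and holding still, I believe just past the peak, with the handle fully home in its rest. The force readings don't settle it: the push reached about 15 N before giving way, nearly twice the stated 8 N, and the wheel still needed about 7 N to move on. The job is handed in; no verdict came back.

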